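# Load and lock the carrier-plate clamp rack

### The arm

A 7-joint arm with a two-finger parallel gripper is mounted at the origin on the work surface. World frame = base frame: x ahead of the robot, y to its left, z up, the work surface at z = 0. Lengths are in m, angles in degrees, forces in N, time in s.
With the tool pointing down it reaches from about 0.425 to 0.875 m from the base axis. Payload 4.7 kg.
Tool frame: the origin (TCP) lies at the centre of the arm's flange, where the gripper is bolted on; the fingertips stand 182 mm ahead of it and the grasp point (between the pads) lies 164 mm ahead of it (env.grip_depth is the distance from the TCP to the grasp point, in m); z points along the fingers, y is the line along which they close (so a half turn about z gives the same grasp; the last joint's range is limited). The gripper opens to 87 mm and grips with 3 to 60 N. Pads are 19 mm wide; open, the fingers measure 117 mm over their backs; the gripper's body (75 mm by 190 mm) begins 51 mm behind the grasp point.
Start: joints at [76.324, 18.392, -4.016, 83.108, 1.295, 78.541, -3.26], TCP at [0.163, -0.629, 0.405] pointing down, gripper open.
Joint ranges: [-163.93, 163.93], [-17.29, 119.83], [-79.2, 71.16], [3.27, 140.29], [-89.18, 269.18], [5.43, 117.66], [-154.24, 154.24]. Speed limits (degrees/s): [147.25, 147.25, 180, 180, 180, 180, 180].

### API

Orientations are given as [roll, pitch, yaw] about the fixed x, y, z axes, in that order (R = Rz(yaw) Ry(pitch) Rx(roll)).
In Python, from cell import env gives the robot as it stands. The module is installed in compiled form; this text tells all that it offers.
- The arm moves only by the tool send_rows, never from a script. Its arguments are lists of equal length, an entry for each row: "xyz": the shift along the tool's x, y, z in m, a list of three; "rotation": the turn, a rotation vector about the tool's x, y, z in rad, a list of three; "jaw": the opening, from 0 (shut) to 1 (fully open). A call has 1 to 20 rows; each row shifts and turns the commanded pose from where the row before left it, along the tool's axes as they then stand; what a row does not reach is not made up. A row lasts 1/10 s, in which the tool goes at most 50 mm and 8.59 degrees, less where a joint would pass 70% of its speed; a pose out of reach is approached as far as the arm can. A call is refused whole if a number of a shift passes 0.05 or a number of a turn 0.15, either way. A call with a gripper value outside its range is refused whole. The fingers move at their own pace and stop on an object; "newtons" is the grip in N (left out, the last holds). Time passes only in rows, so rows that do not move let the fingers close. It gives the time, the measured TCP pose, the force, the opening and the grip force at its end, in the units of the state.
- env.get_obs(): the state, without advancing time (a new reading comes with each control period).
- env.read_camera(name): name is "scene" or "side" or "wrist"; returns a dict with "image" (420x560x3 uint8, blue, green, red), "fx", "fy", "cx", "cy" (pixels), "distortion" ([k1, k2, p1, p2, k3] as OpenCV has them; the pictures are not rectified), "R" (3x3) and "t" (3): a world point X has camera coordinates R X + t. Camera axes: x right, y down, z forward; pixel columns grow to the right and rows downward; lengths in m; the calibration is good to about 2 mm. A picture is of the moment at which its call begins. There is no depth.
- env.sign_off(): hands the job in; it is judged then, once.
The state is a dict: "time_s": time; "qpos": joint angles; "joint_velocities": joint speeds; "effort": joint torques, N m; "tool_pos": TCP position; "tool_rot": TCP orientation; "force": force on the tool from outside, world axes, zero at the start; "wrist_torque": the same for the moment, N m; "grip_width": finger opening in m; "grasp_force": force on a finger pad.
Only numpy, scipy, OpenCV 4.12 (cv2) and the standard library are available. Lean on these libraries where they do the work, as an engineer would, in place of code of your own. Each camera call takes 0.05 s, during which the arm holds its last target. There are 200 camera calls.

### The job

First pull the clamp rack's lever all the way open, towards the robot as far as it goes, then stand every carrier plate from the easel on edge in the rack, one to a slot, fully down, upright and about flush with the rack's white ribs. When all are in, swing the lever straight up to clamp them, and lock it by pushing the steel pin from the lever end of the rack through both eyelet ears beside the lever until its handle meets the ear. Never let a plate fall flat, and leave the other things on the bench where they are.

Things in the scene. Friction and masses are not known exactly. Their poses are not given: they have to be found in the camera images.
- rack: Fixed clamp rack: aluminium base 279 mm long (y), 12 mm thick, with five white ribs (60 mm long in x, 31 mm wide, straight to 34 mm above the table, rounded tops at 49.5 mm) that leave four slots 11 mm wide, 42 mm apart in y. Origin: table height, mid-length, midway along the ribs. x runs along the slots, away from the robot; y along the row, away from the lever and pin ears at its -y end.
- slot0 (a point): Centre of the floor of slot 0 (the one farthest from the lever), 12 mm above the table; axes as the rack's. A seated plate's origin lies here.
- slot1 (a point): Centre of the floor of slot 1 (second from that end), 12 mm above the table; axes as the rack's. A seated plate's origin lies here.
- slot2 (a point): Centre of the floor of slot 2 (third), 12 mm above the table; axes as the rack's. A seated plate's origin lies here.
- slot3 (a point): Centre of the floor of slot 3 (the one nearest the lever), 12 mm above the table; axes as the rack's. A seated plate's origin lies here.
- lever (a joint): Lever angle, rad. Hinge along the rack's y, 100 mm to -y of its origin, 25 mm up. 0 = fully open, leaning 0.7 from upright to the rack's front (-x); 0.7 = straight up; 1.4 = stop, leaning to +x. Stays where left (3 N at the knob). It drives a thin clamp rail, 16 to 30 mm high, behind the slots: inner face at rack x = 41 mm when open, 34 mm when upright.
- lever_knob (a point): Centre of the lever's black knob, a cylinder 18 mm in diameter and 24 mm long along the rack's y, 75 mm from the hinge; this point turns with the lever. The bar below it is 12 mm thick.
- eyelet (a point): Centre of the round 13 mm hole in the outer face of the outer ear, 50 mm up; axes as the rack's. Along +y: outer ear 8 mm thick, a 32 mm gap that the lever swings in, inner ear 8 mm with the same hole. Ears 32 mm wide, tops 61 mm up. The pin goes in along the rack's +y, passing 18 mm in front (-x) of the hinge, so that it bars the upright lever's way back.
- pin: Loose steel pin, about 70 g, lying behind the rack: square handle 60 x 16 x 16 mm and, from one end of it, a round shaft 9 mm in diameter, 55 mm long with a bevelled tip. Origin: underside of the middle of the handle; x along the shaft to the tip (shaft from x = 30 to 85 mm, its axis 8 mm above the underside); z up. It may get nudged.
- pin_tip (a point): End of the pin's shaft, on its axis. With the pin home it is 55 mm inside the outer ear's outer face.
- easel: Fixed sloping aluminium easel 300 mm long (y), 75 mm deep, on which plates lean side by side, 76 mm apart, 0.4 rad from upright towards the robot. The backrest (robot's side) reaches 46 mm up each plate; a 7 mm lip is 20 mm in front of them. Origin: centre of underside; z up.
- plate0: Aluminium carrier plate 75 mm high (z), 60 mm wide (y) and 8 mm thick (x), 95 g, with a small dark device on one face; may be absent. Origin: middle of its lower edge, mid-thickness; z towards its upper edge. All the plates are alike and may go in any slot, either way round.
- plate1: Aluminium carrier plate 75 mm high (z), 60 mm wide (y) and 8 mm thick (x), 95 g, with a small dark device on one face; may be absent. Origin: middle of its lower edge, mid-thickness; z towards its upper edge. All the plates are alike and may go in any slot, either way round.
- plate2: Aluminium carrier plate 75 mm high (z), 60 mm wide (y) and 8 mm thick (x), 95 g, with a small dark device on one face; may be absent. Origin: middle of its lower edge, mid-thickness; z towards its upper edge. All the plates are alike and may go in any slot, either way round.
- plate3: Aluminium carrier plate 75 mm high (z), 60 mm wide (y) and 8 mm thick (x), 95 g, with a small dark device on one face; may be absent. Origin: middle of its lower edge, mid-thickness; z towards its upper edge. All the plates are alike and may go in any slot, either way round.
- screwdriver: Screwdriver 160 mm long lying on the bench; leave alone.
- jar: Closed jar 52 mm in diameter, 70 mm high; leave alone.
- dish: Clear shallow dish 84 mm in diameter, 16 mm high; leave alone.
There are look-alikes about, which are no part of the job. Leave any purple or yellow look-alike of the plate0 alone.

How it is judged:
By the outcome, as a careful person would: the job done as asked, in the order asked, and still so for the second after the job is handed in, with the robot touching nothing.
Of plate0, plate1, plate2, plate3 only 3 to 4 are there at a start; the rules pass over those that are not, and their reading is None.
At some moment in a run one of pin may be knocked a few centimetres aside while the robot is not near it.
It also fails if it takes over 210 s, if anything falls off the work surface, if the arm or the gripper's body presses on something with over 40 N, if the wrist force passes 120 N, or if a joint passes its speed limit or range.

## Working session

There is one attempt and no reset: what is moved stays moved. The work goes in short steps, Python scripts to look and compute and a tool call to move; the robot and the scene stay as the last step left them, time stands still between calls to the robot, and variables do not carry over. Pictures are saved under pics/ and viewed, at most 14 in all, crops included, and the job is handed in when it is done.

Besides the shell and the picture viewer there is one more tool, called after ">>>" as a command line: name --argument value ..., lists and objects as JSON in quotes. send_rows: Moves the arm, as the interface text tells. Its arguments: {"type":"object","properties":{"xyz":{"type":"array"},"rotation":{"type":"array"},"jaw":{"type":"array"},"newtons":{"type":"number"}},"required":["xyz","rotation","jaw"]}

```bash
mkdir -p pics; ls
python3 - <<'E'
from cell import env
import cv2
o=env.get_obs()
print({k:o[k] for k in('time_s','tool_pos','tool_rot','force','grip_width')}, env.grip_depth)
for n in('scene','side'):
    c=env.read_camera(n); cv2.imwrite(f'pics/{n}0.png',c['image'])
    print(n,c['fx'],c['fy'],c['cx'],c['cy'],c['distortion'],c['R'],c['t'])
E
```

```text
pics
{'time_s': 0.0, 'tool_pos': array([ 0.16249453, -0.62913864,  0.40367511]), 'tool_rot': array([-1.79892374e+02,  5.47939175e-03,  1.44858748e+01]), 'force': array([ 0.2988522 , -0.28791788,  1.1459132 ]), 'grip_width': 0.08680897813752485} 0.1635
scene 446.0063457148762 446.0063457148762 278.04523465267835 211.43413636839344 [0.05066212 0.         0.         0.         0.        ] [[-0.33167561  0.94327704 -0.01482285]
 [ 0.61933891  0.20586639 -0.75765318]
 [-0.71162532 -0.26047545 -0.65248904]] [ 0.15553394 -0.27909811  1.45838378]
side 496.5070111509486 496.5070111509486 277.0379055084275 208.74014788313744 [-0.12892722  0.          0.          0.          0.        ] [[ 0.98479333 -0.17349921  0.00895064]
 [-0.09019435 -0.55462358 -0.82719869]
 [ 0.14848255  0.81381246 -0.56183825]] [-0.55834988  0.12150097  1.30047667]
```

View pics/scene0.png

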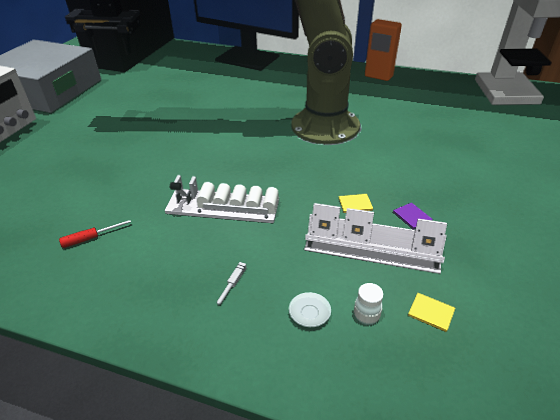

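View pics/side0.png

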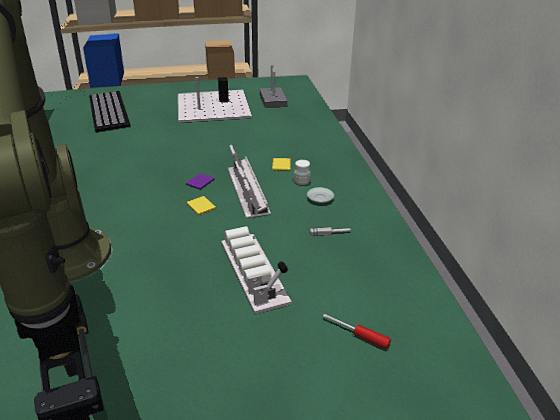

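```bash
cat > h.py <<'E'
import numpy as np, cv2, json
from scipy.spatial.transform import Rotation as Rn
from cell import env
def und(c,p):
    K=np.array([[c['fx'],0,c['cx']],[0,c['fy'],c['cy']],[0,0,1.]])
    q=cv2.undistortPoints(np.array([[p]],float),K,np.array(c['distortion']))[0,0]
    R=np.array(c['R']);t=np.array(c['t'])
    d=R.T@np.array([q[0],q[1],1.]); return -R.T@t,d/np.linalg.norm(d)
def onz(c,p,z):
    o,d=und(c,p); return o+d*(z-o[2])/d[2]
def tri(c1,p1,c2,p2):
    o1,d1=und(c1,p1);o2,d2=und(c2,p2)
    s=np.linalg.lstsq(np.c_[d1,-d2],o2-o1,rcond=None)[0]
    a,b=o1+s[0]*d1,o2+s[1]*d2; return (a+b)/2,np.linalg.norm(a-b)
def proj(c,X):
    K=np.array([[c['fx'],0,c['cx']],[0,c['fy'],c['cy']],[0,0,1.]])
    return cv2.projectPoints(np.atleast_2d(X).astype(float),cv2.Rodrigues(np.array(c['R']))[0],np.array(c['t'],float),K,np.array(c['distortion']))[0][:,0]
def crop(c,x0,y0,w,h,s):
    return cv2.resize(c['image'][y0:y0+h,x0:x0+w],None,fx=s,fy=s,interpolation=cv2.INTER_CUBIC)
def calib(n):
    c=env.read_camera(n); return c
E
python3 - <<'E'
from h import *
import pickle
cs={n:env.read_camera(n) for n in('scene','side')}
pickle.dump(cs,open('c0.pkl','wb'))
a=crop(cs['scene'],160,170,160,60,5); b=crop(cs['side'],215,220,80,100,3); e=crop(cs['scene'],300,195,155,80,3)
im=np.zeros((600,800,3),np.uint8); im[:300]=a; im[300:600,:240]=b; im[300:540,260:725]=e
cv2.imwrite('pics/c1.png',im)
E
```

```text
(no output)
```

View pics/c1.png

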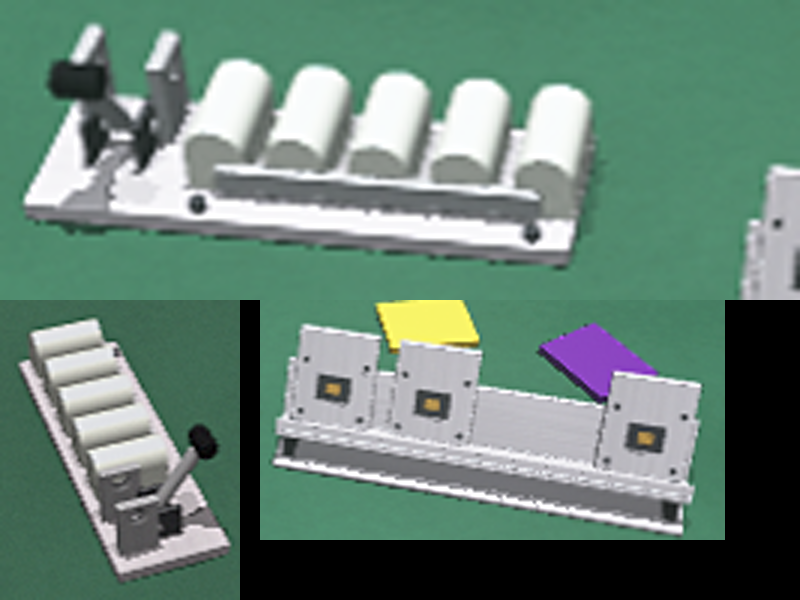

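Run:
```python
from h import *
import pickle
np.set_printoptions(precision=4,suppress=True)
cs=pickle.load(open('c0.pkl','rb'));s=cs['scene'];d=cs['side']
S=lambda x,y:(160+x/5-.4,170+y/5-.4); D=lambda x,y:(215+x/3-.33,220+(y-300)/3-.33); E=lambda x,y:(300+(x-260)/3-.33,195+(y-300)/3-.33)
print('rack front corners z12',onz(s,S(25,208),.012),onz(s,S(573,252),.012))
print('side corners z12 ',[onz(d,D(*p),.012) for p in((20,362),(122,572),(228,543))])
print('knob',tri(s,S(77,79),d,D(203,443)))
print('rib +x end tops', [onz(s,S(*p),.0495) for p in((215,135),(297,140),(377,148),(458,152),(540,160))])
print('easel front lower corners z0',onz(s,E(275,465),0),onz(s,E(683,532),0))
print('plate tops z~.08',[onz(s,E(*p),.09) for p in((303,327),(379,338),(400,343),(481,351),(613,373),(700,383))])
m=lambda c,lo,hi:0
print('pin',onz(s,(220,302),.008),onz(s,(234,271),.008),onz(s,(243,264),.016), 'side',onz(d,(311,231),.012),onz(d,(331,231),.008),onz(d,(350,231),.008))
o=env.read_camera('wrist');print(o['R'],o['t'],-np.array(o['R']).T@o['t'],o['fx'],o['cx'],o['cy'],o['distortion'])
R=Rn.from_euler('xyz',env.get_obs()['tool_rot'],degrees=True).as_matrix()
print('cam in tool', R.T@(-np.array(o['R']).T@o['t']-env.get_obs()['tool_pos']), (np.array(o['R'])@R))
```

```text
rack front corners z12 [ 0.5549 -0.2724  0.012 ] [0.499  0.0008 0.012 ]
side corners z12  [array([ 0.4106, -0.0195,  0.012 ]), array([ 0.4652, -0.292 ,  0.012 ]), array([ 0.5507, -0.2747,  0.012 ])]
knob (array([ 0.5359, -0.2399,  0.0873]), np.float64(0.0009175341356538968))
rib +x end tops [array([ 0.5124, -0.1825,  0.0495]), array([ 0.5031, -0.1421,  0.0495]), array([ 0.4964, -0.102 ,  0.0495]), array([ 0.4867, -0.0629,  0.0495]), array([ 0.4798, -0.0225,  0.0495])]
easel front lower corners z0 [ 0.5611  0.0978 -0.    ] [0.5314 0.3967 0.    ]
plate tops z~.08 [array([0.4992, 0.0991, 0.09  ]), array([0.4937, 0.1568, 0.09  ]), array([0.4944, 0.173 , 0.09  ]), array([0.4846, 0.2317, 0.09  ]), array([0.479 , 0.3258, 0.09  ]), array([0.4705, 0.3851, 0.09  ])]
pin [ 0.7661 -0.0211  0.008 ] [ 0.6799 -0.0278  0.008 ] [ 0.6613 -0.0138  0.016 ] side [ 0.6595 -0.0175  0.012 ] [ 0.7162 -0.0215  0.008 ] [ 0.769  -0.0303  0.008 ]
[[ 0.2498 -0.9683 -0.0008]
 [-0.9329 -0.2409  0.2679]
 [-0.2596 -0.0662 -0.9635]] [-0.6502 -0.031   0.3898] [ 0.2347 -0.6113  0.3833] 306.8256788878604 280.829170419422 207.34603827467862 [-0.0009  0.      0.      0.      0.    ]
cam in tool [0.0744 0.0007 0.0209] [[-0.0004  1.     -0.0001]
 [-0.9635 -0.0004 -0.2678]
 [-0.2678  0.      0.9635]]
```

```bash
cat >> h.py <<'E'
np.set_printoptions(precision=4,suppress=True)
from scipy.linalg import expm,logm
def pose():
    o=env.get_obs();T=np.eye(4);T[:3,:3]=Rn.from_euler('xyz',o['tool_rot'],degrees=True).as_matrix();T[:3,3]=o['tool_pos'];return T
def mk(R,p): T=np.eye(4);T[:3,:3]=R;T[:3,3]=p;return T
def steps(A,B,v=.035):
    "constant row (shift, turn) and count to go from A to B; screw motion"
    X=np.linalg.inv(A)@B; a=np.linalg.norm(Rn.from_matrix(X[:3,:3]).as_rotvec())
    L=np.real(logm(X)); n=int(max(1,np.ceil(np.linalg.norm(L[:3,3])/v),np.ceil(a/.12)))
    E=expm(L/n); print(n,'rows xyz',E[:3,3].round(4),'rot',Rn.from_matrix(E[:3,:3]).as_rotvec().round(4))
def down(yaw,tiltx=0): return Rn.from_euler('xyz',[180,0,yaw],degrees=True).as_matrix()
def st():
    o=env.get_obs();print({k:np.round(o[k],4) for k in('time_s','tool_pos','tool_rot','force','grip_width','grasp_force')})
E
python3 -c "
from h import *
P=mk(down(12),[.5,-.2,.40]);Q=mk(down(12),[.48,0.02,.40]);steps(pose(),P);steps(P,Q)"
```

```text
16 rows xyz [ 0.0267 -0.0212  0.0003] rot [-0.0001  0.      0.0027]
7 rows xyz [ 0.0037 -0.0313  0.    ] rot [ 0. -0. -0.]
```

>>> send_rows --xyz '[[0.0267,-0.0212,0],[0.0267,-0.0212,0],[0.0267,-0.0212,0],[0.0267,-0.0212,0],[0.0267,-0.0212,0],[0.0267,-0.0212,0],[0.0267,-0.0212,0],[0.0267,-0.0212,0],[0.0267,-0.0212,0],[0.0267,-0.0212,0],[0.0267,-0.0212,0],[0.0267,-0.0212,0],[0.0267,-0.0212,0],[0.0267,-0.0212,0],[0.0267,-0.0212,0],[0.0267,-0.0212,0],[0,0,0],[0,0,0],[0,0,0]]' --rotation '[[0,0,0.0027],[0,0,0.0027],[0,0,0.0027],[0,0,0.0027],[0,0,0.0027],[0,0,0.0027],[0,0,0.0027],[0,0,0.0027],[0,0,0.0027],[0,0,0.0027],[0,0,0.0027],[0,0,0.0027],[0,0,0.0027],[0,0,0.0027],[0,0,0.0027],[0,0,0.0027],[0,0,0],[0,0,0],[0,0,0]]' --jaw '[0.6,0.6,0.6,0.6,0.6,0.6,0.6,0.6,0.6,0.6,0.6,0.6,0.6,0.6,0.6,0.6,0.6,0.6,0.6]'

```text
time_s: 2.15
tool_pos: [0.4995, -0.2019, 0.4046]
tool_rot: [180.0, 0.0, 11.9]
force: [-0.1, 0.3, 0.2]
grip_width: 0.0525
grasp_force: 0.0
```

Run:
```python
from h import *
import pickle
c=env.read_camera('wrist');pickle.dump(c,open('w1.pkl','wb'));st()
P=pose();steps(P,mk(down(12),[.48,0.16,.40]))
cv2.imwrite('pics/w1.png',cv2.resize(c['image'],(784,588),interpolation=cv2.INTER_CUBIC))
```

```text
{'time_s': np.float64(2.2), 'tool_pos': array([ 0.4994, -0.2022,  0.4046]), 'tool_rot': array([179.9726,   0.0391,  11.8793]), 'force': array([-0.1624,  0.2989, -0.4041]), 'grip_width': np.float64(0.0518), 'grasp_force': np.float64(0.0)}
11 rows xyz [ 0.0051 -0.0326  0.0004] rot [ 0.      0.0001 -0.0002]
```

View pics/w1.png

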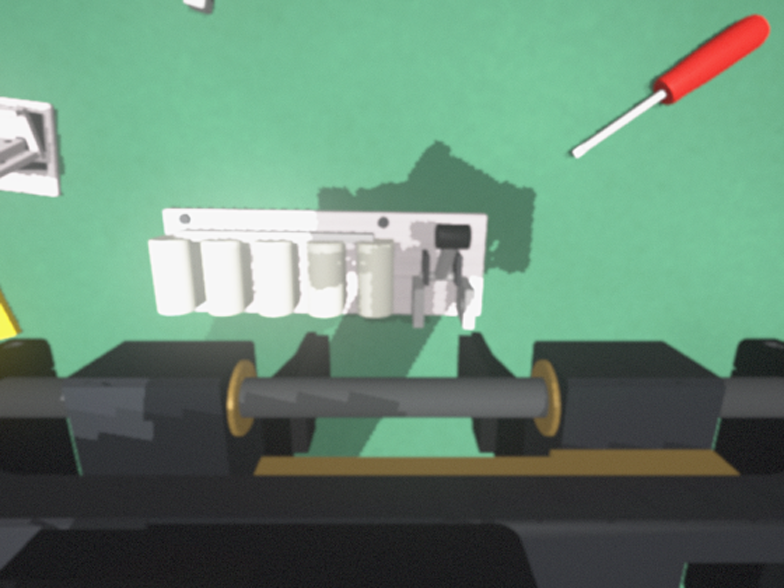

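Run:
```python
from h import *
import pickle
w=pickle.load(open('w1.pkl','rb'))
W=lambda x,y:((x+.5)/1.4-.5,(y+.5)/1.4-.5)
A,B,C=[onz(w,W(*p),.012) for p in((164,209),(487,214),(481,316))]
print(A,B,C,np.linalg.norm(A-B),np.linalg.norm(B-C))
y=(A-B)/np.linalg.norm(A-B);print('yaw',np.degrees(np.arctan2(-y[0],y[1])))
print('knob',onz(w,W(452,236),.087))
g=cv2.cvtColor(w['image'],cv2.COLOR_BGR2GRAY).astype(float)
for r in (185,195,205,215): print(r,g[r,105:285].astype(int).tolist())
```

```text
[ 0.5014 -0.0025  0.012 ] [ 0.5541 -0.2733  0.012 ] [ 0.4639 -0.2922  0.012 ] 0.2758810813480764 0.09218252658484608
yaw 11.017157463572813
knob [ 0.5382 -0.2361  0.087 ]
185 [179, 188, 226, 248, 248, 247, 247, 247, 247, 247, 247, 247, 247, 247, 247, 247, 247, 247, 247, 247, 247, 247, 247, 247, 247, 246, 245, 241, 234, 222, 206, 186, 176, 174, 172, 175, 174, 174, 181, 224, 248, 248, 247, 247, 247, 247, 247, 247, 247, 247, 247, 247, 247, 247, 247, 247, 247, 247, 247, 247, 246, 245, 242, 237, 230, 218, 203, 184, 175, 172, 173, 170, 171, 176, 191, 219, 241, 246, 247, 247, 247, 247, 247, 247, 247, 247, 247, 247, 247, 247, 247, 247, 247, 247, 247, 247, 247, 246, 245, 242, 237, 227, 212, 189, 174, 164, 167, 171, 193, 230, 248, 248, 247, 247, 234, 212, 205, 209, 208, 211, 211, 212, 214, 215, 214, 214, 214, 214, 213, 209, 207, 205, 202, 200, 196, 193, 189, 184, 176, 166, 160, 177, 206, 221, 215, 201, 196, 197, 194, 185, 180, 182, 188, 193, 198, 200, 202, 201, 204, 206, 206, 206, 210, 207, 206, 203, 203, 202, 196, 196, 190, 190, 186, 180, 175, 169, 175, 180, 182, 183]
195 [180, 181, 184, 211,
[... 1990 characters left out ...]
 186, 218, 242, 248, 247, 247, 247, 247, 247, 247, 247, 247, 247, 247, 247, 247, 247, 247, 247, 247, 247, 247, 246, 245, 243, 239, 231, 221, 205, 182, 169, 163, 161, 163, 177, 216, 244, 247, 247, 246, 247, 247, 247, 247, 247, 247, 247, 247, 247, 247, 247, 247, 247, 247, 247, 247, 247, 247, 246, 245, 244, 239, 230, 217, 195, 173, 159, 161, 197, 239, 248, 247, 247, 247, 246, 246, 247, 247, 247, 247, 247, 247, 247, 247, 247, 247, 247, 247, 247, 247, 247, 247, 247, 247, 246, 246, 244, 239, 227, 206, 173, 167, 217, 247, 247, 243, 221, 196, 183, 175, 173, 183, 204, 218, 223, 226, 229, 232, 234, 232, 222, 210, 207, 204, 205, 202, 198, 198, 197, 195, 191, 189, 183, 177, 170, 169, 179, 179, 183, 180]
```

```bash
python3 -c "
from h import *
h=np.array([.4955,-.2456,0]);x=np.array([.9806,.196,0]);R=down(11.4)
P=mk(R,h+.078*x+[0,0,.30]);Q=mk(R,h+.078*x+[0,0,.257]);E=mk(R,h-.027*x+[0,0,.257]);steps(pose(),P);steps(P,Q);steps(Q,E,.012)"
```

```text
4 rows xyz [0.0164 0.0106 0.0262] rot [0.0001 0.0002 0.0021]
2 rows xyz [-0.     -0.      0.0215] rot [-0.  0.  0.]
9 rows xyz [-0.0117 -0.      0.    ] rot [-0.  0.  0.]
```

>>> send_rows --xyz '[[0.0164,0.0106,0.0262],[0.0164,0.0106,0.0262],[0.0164,0.0106,0.0262],[0.0164,0.0106,0.0262],[0,0,0],[0,0,0.0215],[0,0,0.0215],[0,0,0],[-0.0117,0,0],[-0.0117,0,0],[-0.0117,0,0],[-0.0117,0,0],[-0.0117,0,0],[-0.0117,0,0],[-0.0117,0,0],[-0.0117,0,0],[-0.0117,0,0],[0,0,0],[0,0,0]]' --rotation '[[0,0,0.002],[0,0,0.002],[0,0,0.002],[0,0,0.002],[0,0,0],[0,0,0],[0,0,0],[0,0,0],[0,0,0],[0,0,0],[0,0,0],[0,0,0],[0,0,0],[0,0,0],[0,0,0],[0,0,0],[0,0,0],[0,0,0],[0,0,0]]' --jaw '[0,0,0,0,0,0,0,0,0,0,0,0,0,0,0,0,0,0,0]'

```text
time_s: 4.1
tool_pos: [0.469, -0.2501, 0.2571]
tool_rot: [-180.0, 0.1, 11.5]
force: [2.9, 0.2, 4.2]
grip_width: 0.0006
grasp_force: 2.0
```

>>> send_rows --xyz '[[-0.002,0,0],[-0.002,0,0],[0,0,0]]' --rotation '[[0,0,0],[0,0,0],[0,0,0]]' --jaw '[0,0,0]'

```text
time_s: 4.4
tool_pos: [0.4673, -0.2502, 0.2575]
tool_rot: [180.0, -0.2, 11.6]
force: [7.5, 2.1, 1.6]
grip_width: 0.0
grasp_force: 3.5
```

>>> send_rows --xyz '[[-0.002,0,0],[-0.001,0,0],[0,0,0]]' --rotation '[[0,0,0],[0,0,0],[0,0,0]]' --jaw '[0,0,0]'

```text
time_s: 4.7
tool_pos: [0.4658, -0.2503, 0.2581]
tool_rot: [179.9, -0.5, 11.7]
force: [10.1, 3.1, 0.7]
grip_width: 0.0005
grasp_force: 4.8
```

```bash
python3 -c "
from h import *
R=down(11.5);T=pose();T2=T@mk(np.eye(3),[.012,0,-.09]);R=down(6)
steps(T2,mk(R,[.50,.16,.36]));"
```

```text
12 rows xyz [ 0.0073 -0.0333 -0.001 ] rot [ 0.0001 -0.0007  0.0082]
```

>>> send_rows --xyz '[[0.012,0,0],[0,0,-0.045],[0,0,-0.045],[0.0073,-0.0333,-0.001],[0.0073,-0.0333,-0.001],[0.0073,-0.0333,-0.001],[0.0073,-0.0333,-0.001],[0.0073,-0.0333,-0.001],[0.0073,-0.0333,-0.001],[0.0073,-0.0333,-0.001],[0.0073,-0.0333,-0.001],[0.0073,-0.0333,-0.001],[0.0073,-0.0333,-0.001],[0.0073,-0.0333,-0.001],[0.0073,-0.0333,-0.001],[0,0,0],[0,0,0],[0,0,0]]' --rotation '[[0,0,0],[0,0,0],[0,0,0],[0,0,0.0082],[0,0,0.0082],[0,0,0.0082],[0,0,0.0082],[0,0,0.0082],[0,0,0.0082],[0,0,0.0082],[0,0,0.0082],[0,0,0.0082],[0,0,0.0082],[0,0,0.0082],[0,0,0.0082],[0,0,0],[0,0,0],[0,0,0]]' --jaw '[0.1,0.3,0.3,0.3,0.3,0.3,0.3,0.3,0.3,0.3,0.3,0.3,0.3,0.3,0.3,0.3,0.3,0.3]'

```text
time_s: 6.5
tool_pos: [0.4989, 0.1574, 0.3579]
tool_rot: [179.9, 0.2, 5.8]
force: [0.3, -0.1, -0.6]
grip_width: 0.0261
grasp_force: 0.0
```

Run:
```python
from h import *
import pickle
c=env.read_camera('wrist');pickle.dump(c,open('w2.pkl','wb'));st()
cv2.imwrite('pics/w2.png',cv2.resize(c['image'],(784,588),interpolation=cv2.INTER_CUBIC))
```

```text
{'time_s': np.float64(6.55), 'tool_pos': array([0.499 , 0.1573, 0.3581]), 'tool_rot': array([179.9087,   0.1194,   5.7699]), 'force': array([0.3551, 0.3573, 0.0406]), 'grip_width': np.float64(0.0262), 'grasp_force': np.float64(0.0)}
```

View pics/w2.png

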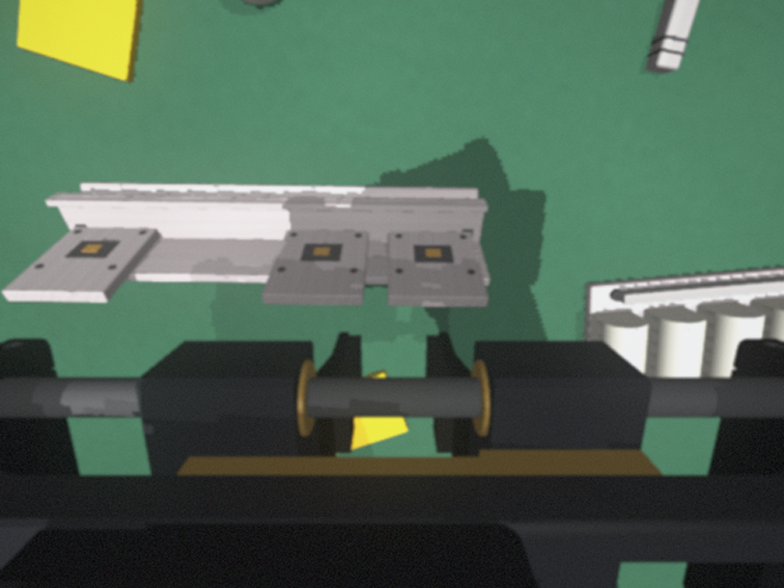

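Run:
```python
from h import *
import pickle
w=pickle.load(open('w2.pkl','rb'));s=pickle.load(open('c0.pkl','rb'))['scene']
W=lambda x,y:((x+.5)/1.4-.5,(y+.5)/1.4-.5); E=lambda x,y:(300+(x-260)/3-.33,195+(y-300)/3-.33)
for n,a,b in(('A',[(388,304),(489,305)],[(379,338),(303,327)]),('B',[(264,302),(364,304)],[(481,351),(400,343)]),('C',[(4,297),(107,301)],[(700,383),(613,373)])):
    P=[tri(w,W(*i),s,E(*j)) for i,j in zip(a,b)];q,p=P[0][0],P[1][0]
    print(n,q,p,[k[1].round(4) for k in P],'len',np.linalg.norm(q-p),'yaw',np.degrees(np.arctan2(-(q-p)[0],(q-p)[1])),'mid',(p+q)/2)
    print('   z fixed .0805:',[onz(w,W(*i),.0805) for i in a])
# easel front base edge & others from wrist
print('lip/front edge z0:',onz(w,W(81,184),0),onz(w,W(478,190),0))
print('rack corner',onz(w,W(587,284),.012))
g=w['image']; cv2.imwrite('pics/w2c.png',np.vstack([crop(w,0,125,200,100,4)[:300],crop(w,180,125,200,100,4)[:300]][:2]) if 0 else np.vstack([crop(w,0,150,200,75,4),crop(w,170,150,200,75,4)]))
```

```text
A [0.4963 0.1583 0.0924] [0.5014 0.0993 0.0919] [np.float64(0.0021), np.float64(0.0006)] len 0.05913203039092334 yaw 4.895329648343247 mid [0.4988 0.1288 0.0922]
   z fixed .0805: [array([0.4923, 0.159 , 0.0805]), array([0.498 , 0.096 , 0.0805])]
B [0.4909 0.2321 0.0952] [0.4939 0.1732 0.0896] [np.float64(0.0001), np.float64(0.0008)] len 0.059190078597034186 yaw 2.9058605361512724 mid [0.4924 0.2027 0.0924]
   z fixed .0805: [array([0.4859, 0.2362, 0.0805]), array([0.4908, 0.174 , 0.0805])]
C [0.4785 0.3838 0.0959] [0.4812 0.3258 0.092 ] [np.float64(0.0012), np.float64(0.0004)] len 0.05817986174660852 yaw 2.6282864055195843 mid [0.4798 0.3548 0.0939]
   z fixed .0805: [array([0.473 , 0.3971, 0.0805]), array([0.4767, 0.3336, 0.0805])]
lip/front edge z0: [0.5389 0.3991 0.    ] [0.5649 0.0977 0.    ]
rack corner [0.5027 0.0041 0.012 ]
```

View pics/w2c.png

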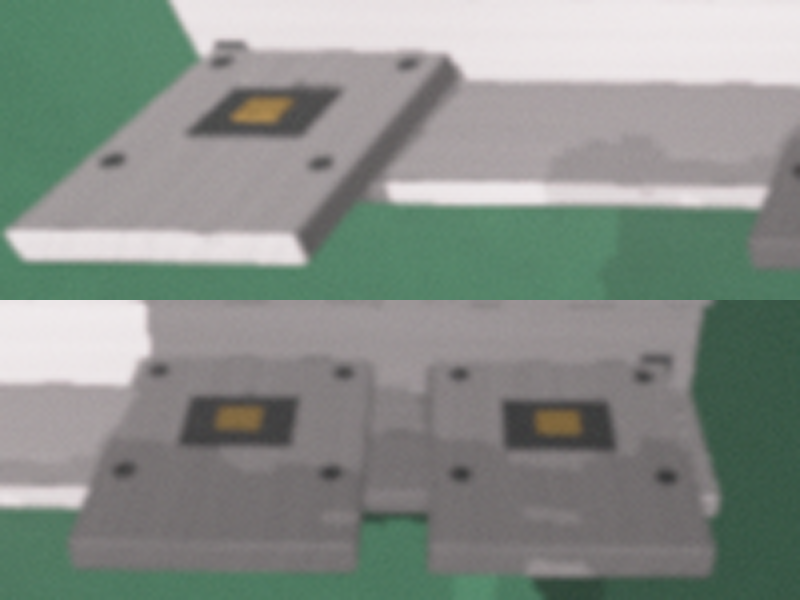

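Run:
```python
from h import *
import pickle
w=pickle.load(open('w2.pkl','rb'))
from scipy.optimize import brentq
C=lambda ox:(lambda x,y:(ox+(x+.5)/4-.5,150+(y+.5)/4-.5))
a,b=C(0),C(170)
for n,f,k,c in(('C',[(5,232),(298,232)],[(25,262),(308,265)],a),('A',[(430,243),(714,248)],[(430,270),(712,275)],b),('B',[(72,240),(358,243)],[(72,267),(358,271)],b)):
    for e in(f,k):
        F=lambda z:np.linalg.norm(onz(w,c(*e[0]),z)-onz(w,c(*e[1]),z))-.06
        z=brentq(F,.02,.2)
        P=[onz(w,c(*q),z) for q in e]; d=P[0]-P[1]; print(n,z.__round__(4),P[0],P[1],'yaw',np.degrees(np.arctan2(-d[0],d[1])))
    for zf in(.090,.095,.1):
        P=np.mean([onz(w,c(*q),zf) for q in f]+[onz(w,c(*q),zf-.0031) for q in k],0);print('  mid for front z',zf,P)
```

```text
C 0.0946 [0.4821 0.3853 0.0946] [0.4881 0.3256 0.0946] yaw 5.749271088024513
C 0.0873 [0.4731 0.3887 0.0873] [0.4784 0.3289 0.0873] yaw 5.110578000380889
  mid for front z 0.09 [0.4795 0.3591 0.0884]
  mid for front z 0.095 [0.4814 0.3552 0.0934]
  mid for front z 0.1 [0.4833 0.3512 0.0985]
A 0.0885 [0.5007 0.1596 0.0885] [0.5056 0.0999 0.0885] yaw 4.697278842716767
A 0.0883 [0.4947 0.1591 0.0883] [0.4996 0.0993 0.0883] yaw 4.680015662811623
  mid for front z 0.09 [0.5001 0.1295 0.0884]
  mid for front z 0.095 [0.5016 0.1302 0.0934]
  mid for front z 0.1 [0.5031 0.1309 0.0984]
B 0.0894 [0.4941 0.2345 0.0894] [0.4994 0.1747 0.0894] yaw 5.122035606093795
B 0.0909 [0.4886 0.2339 0.0909] [0.4938 0.1742 0.0909] yaw 4.905278841473839
  mid for front z 0.09 [0.4934 0.2046 0.0884]
  mid for front z 0.095 [0.495  0.2038 0.0934]
  mid for front z 0.1 [0.4966 0.203  0.0985]
```

```bash
cat >> h.py <<'E'
YE=np.radians(5.1); XE=np.array([np.cos(YE),np.sin(YE),0]); K=np.array([0,0,1.])
def easel_R(s=1,a=.4):
    z=np.sin(a)*XE-np.cos(a)*K; y=s*(np.cos(a)*XE+np.sin(a)*K); return np.c_[np.cross(y,z),y,z]
TOP={'A':np.array([.501,.130,.0915]),'B':np.array([.4943,.2042,.0915]),'C':np.array([.4806,.3566,.0915])}
def grasp(n,below=.006,back=0,s=1):
    R=easel_R(s); return mk(R,TOP[n]+R[:,2]*(below-.1635-back))
E
python3 -c "
from h import *
print(env.get_obs()['qpos'])
for s in(1,-1): print(s); G0=grasp('A',back=.08,s=s);print(G0);steps(pose(),G0);steps(G0,grasp('A',s=s),.02)"
```

```text
[  23.4782    8.4917  -47.2124  103.2472    6.6262   71.2213 -109.8064]
1
[[-0.0889  0.9174  0.3879  0.4089]
 [ 0.996   0.0819  0.0346  0.1218]
 [ 0.      0.3894 -0.9211  0.3103]
 [ 0.      0.      0.      1.    ]]
14 rows xyz [-0.0073 -0.0038  0.0024] rot [-0.0225  0.0224 -0.1097]
4 rows xyz [-0.   -0.    0.02] rot [ 0.  0. -0.]
-1
[[ 0.0889 -0.9174  0.3879  0.4089]
 [-0.996  -0.0819  0.0346  0.1218]
 [ 0.     -0.3894 -0.9211  0.3103]
 [ 0.      0.      0.      1.    ]]
14 rows xyz [-0.0045  0.007   0.002 ] rot [0.0225 0.0226 0.1114]
4 rows xyz [0.   0.   0.02] rot [ 0. -0. -0.]
```

>>> send_rows --xyz '[[-0.0045,0.007,0.002],[-0.0045,0.007,0.002],[-0.0045,0.007,0.002],[-0.0045,0.007,0.002],[-0.0045,0.007,0.002],[-0.0045,0.007,0.002],[-0.0045,0.007,0.002],[-0.0045,0.007,0.002],[-0.0045,0.007,0.002],[-0.0045,0.007,0.002],[-0.0045,0.007,0.002],[-0.0045,0.007,0.002],[-0.0045,0.007,0.002],[-0.0045,0.007,0.002],[0,0,0],[0,0,0],[0,0,0]]' --rotation '[[0.0225,0.0226,0.1114],[0.0225,0.0226,0.1114],[0.0225,0.0226,0.1114],[0.0225,0.0226,0.1114],[0.0225,0.0226,0.1114],[0.0225,0.0226,0.1114],[0.0225,0.0226,0.1114],[0.0225,0.0226,0.1114],[0.0225,0.0226,0.1114],[0.0225,0.0226,0.1114],[0.0225,0.0226,0.1114],[0.0225,0.0226,0.1114],[0.0225,0.0226,0.1114],[0.0225,0.0226,0.1114],[0,0,0],[0,0,0],[0,0,0]]' --jaw '[0.35,0.35,0.35,0.35,0.35,0.35,0.35,0.35,0.35,0.35,0.35,0.35,0.35,0.35,0.35,0.35,0.35]'

```text
time_s: 8.25
tool_pos: [0.4432, 0.0706, 0.2866]
tool_rot: [-157.0, 3.4, -80.2]
force: [0.5, -0.2, 0.0]
grip_width: 0.0306
grasp_force: 0.0
```

```bash
python3 -c "
from h import *
st();print(env.get_obs()['qpos']);G=grasp('A',back=.08,s=-1);print(G[:3,3]);steps(pose(),G);steps(pose(),grasp('A',back=.03,s=-1),.02)
c=env.read_camera('side');cv2.imwrite('pics/s3.png',crop(c,180,60,140,170,3.4))"
```

```text
{'time_s': np.float64(8.25), 'tool_pos': array([0.4432, 0.0706, 0.2866]), 'tool_rot': array([-156.9665,    3.4448,  -80.1807]), 'force': array([ 0.4853, -0.181 ,  0.0181]), 'grip_width': np.float64(0.0306), 'grasp_force': np.float64(0.0)}
[  63.3598  -17.2653  -65.5262  126.5447  -32.5311   41.6708 -154.1813]
[0.4089 0.1218 0.3103]
2 rows xyz [-0.0284  0.008  -0.0148] rot [0.0002 0.0437 0.0262]
3 rows xyz [-0.0179  0.0054  0.0066] rot [0.0002 0.0292 0.0175]
```

View pics/s3.png

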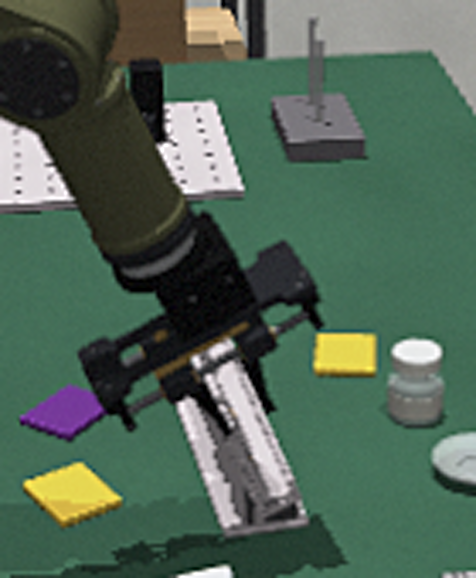

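```bash
python3 -c "
from h import *
P=mk(down(6),[.50,.13,.37]);steps(pose(),P)
G0=grasp('A',back=.06,s=1);steps(P,G0)"
```

```text
13 rows xyz [ 0.0009 -0.0083 -0.0047] rot [-0.0283 -0.0196 -0.1149]
14 rows xyz [-0.0055 -0.0054  0.0044] rot [-0.0225  0.0222 -0.1095]
```

>>> send_rows --xyz '[[0.0009,-0.0083,-0.0047],[0.0009,-0.0083,-0.0047],[0.0009,-0.0083,-0.0047],[0.0009,-0.0083,-0.0047],[0.0009,-0.0083,-0.0047],[0.0009,-0.0083,-0.0047],[0.0009,-0.0083,-0.0047],[0.0009,-0.0083,-0.0047],[0.0009,-0.0083,-0.0047],[0.0009,-0.0083,-0.0047],[0.0009,-0.0083,-0.0047],[0.0009,-0.0083,-0.0047],[0.0009,-0.0083,-0.0047],[0,0,0],[0,0,0]]' --rotation '[[-0.0283,-0.0196,-0.1149],[-0.0283,-0.0196,-0.1149],[-0.0283,-0.0196,-0.1149],[-0.0283,-0.0196,-0.1149],[-0.0283,-0.0196,-0.1149],[-0.0283,-0.0196,-0.1149],[-0.0283,-0.0196,-0.1149],[-0.0283,-0.0196,-0.1149],[-0.0283,-0.0196,-0.1149],[-0.0283,-0.0196,-0.1149],[-0.0283,-0.0196,-0.1149],[-0.0283,-0.0196,-0.1149],[-0.0283,-0.0196,-0.1149],[0,0,0],[0,0,0]]' --jaw '[0.35,0.35,0.35,0.35,0.35,0.35,0.35,0.35,0.35,0.35,0.35,0.35,0.35,0.35,0.35]'

```text
time_s: 9.8
tool_pos: [0.5001, 0.1296, 0.369]
tool_rot: [-179.9, 0.0, 5.9]
force: [-0.1, -0.2, -0.2]
grip_width: 0.0308
grasp_force: 0.0
```

```bash
python3 -c "
from h import *
st();print(env.get_obs()['qpos'])
P=pose();G0=grasp('A',back=.06,s=1);steps(P,G0)"
```

```text
{'time_s': np.float64(9.8), 'tool_pos': array([0.5001, 0.1296, 0.369 ]), 'tool_rot': array([-179.8943,    0.0164,    5.8696]), 'force': array([-0.1471, -0.222 , -0.163 ]), 'grip_width': np.float64(0.0308), 'grasp_force': np.float64(0.0)}
[  49.0018   14.2818  -74.0448  102.8845   14.2058   73.5827 -112.7795]
14 rows xyz [-0.0055 -0.0054  0.0044] rot [-0.0226  0.0221 -0.1096]
```

>>> send_rows --xyz '[[-0.0055,-0.0054,0.0044],[-0.0055,-0.0054,0.0044],[-0.0055,-0.0054,0.0044],[-0.0055,-0.0054,0.0044],[-0.0055,-0.0054,0.0044],[-0.0055,-0.0054,0.0044],[-0.0055,-0.0054,0.0044],[-0.0055,-0.0054,0.0044],[-0.0055,-0.0054,0.0044],[-0.0055,-0.0054,0.0044],[-0.0055,-0.0054,0.0044],[-0.0055,-0.0054,0.0044],[-0.0055,-0.0054,0.0044],[-0.0055,-0.0054,0.0044],[0,0,0],[0,0,0]]' --rotation '[[-0.0226,0.0221,-0.1096],[-0.0226,0.0221,-0.1096],[-0.0226,0.0221,-0.1096],[-0.0226,0.0221,-0.1096],[-0.0226,0.0221,-0.1096],[-0.0226,0.0221,-0.1096],[-0.0226,0.0221,-0.1096],[-0.0226,0.0221,-0.1096],[-0.0226,0.0221,-0.1096],[-0.0226,0.0221,-0.1096],[-0.0226,0.0221,-0.1096],[-0.0226,0.0221,-0.1096],[-0.0226,0.0221,-0.1096],[-0.0226,0.0221,-0.1096],[0,0,0],[0,0,0]]' --jaw '[0.35,0.35,0.35,0.35,0.35,0.35,0.35,0.35,0.35,0.35,0.35,0.35,0.35,0.35,0.35,0.35]'

```text
time_s: 11.4
tool_pos: [0.4164, 0.1218, 0.2914]
tool_rot: [157.1, -0.0, 94.9]
force: [0.1, 0.9, 0.2]
grip_width: 0.0304
grasp_force: 0.0
```

```bash
python3 -c "
from h import *
st();print(env.get_obs()['qpos'])
P=pose();G0=grasp('A',back=.06,s=1);print(G0[:3,3]);steps(P,G0);steps(P,grasp('A',back=.0,s=1),.02)"
```

```text
{'time_s': np.float64(11.4), 'tool_pos': array([0.4164, 0.1218, 0.2914]), 'tool_rot': array([157.1267,  -0.0096,  94.8609]), 'force': array([0.1352, 0.9026, 0.2278]), 'grip_width': np.float64(0.0304), 'grasp_force': np.float64(0.0)}
[ 34.1567 -14.4619 -50.3757 127.9773  -9.8648  39.1657  -6.2212]
[0.4166 0.1225 0.2918]
1 rows xyz [ 0.0007  0.0004 -0.0003] rot [-0.0008  0.0015 -0.0039]
3 rows xyz [0.0003 0.0001 0.0199] rot [-0.0003  0.0005 -0.0013]
```

>>> send_rows --xyz '[[0.0003,0,0.012],[0.0003,0,0.012],[0,0,0.012],[0,0,0.012],[0,0,0.012],[0,0,0],[0,0,0]]' --rotation '[[0,0,-0.002],[0,0,-0.002],[0,0,0],[0,0,0],[0,0,0],[0,0,0],[0,0,0]]' --jaw '[0.35,0.35,0.35,0.35,0.35,0.35,0.35]'

```text
time_s: 12.1
tool_pos: [0.44, 0.1246, 0.2363]
tool_rot: [157.1, 0.0, 95.2]
force: [-0.2, -0.0, -0.6]
grip_width: 0.0307
grasp_force: 0.0
```

```bash
python3 -c "
from h import *
import pickle
st()
c=env.read_camera('wrist');pickle.dump(c,open('w3.pkl','wb'));d=env.read_camera('side')
cv2.imwrite('pics/w3.png',np.hstack([cv2.resize(c['image'],(480,360)),crop(d,200,120,80,90,4)]))"
```

```text
{'time_s': np.float64(12.1), 'tool_pos': array([0.44  , 0.1246, 0.2363]), 'tool_rot': array([157.1415,   0.0416,  95.2023]), 'force': array([-0.1537, -0.0492, -0.5909]), 'grip_width': np.float64(0.0307), 'grasp_force': np.float64(0.0)}
```

View pics/w3.png

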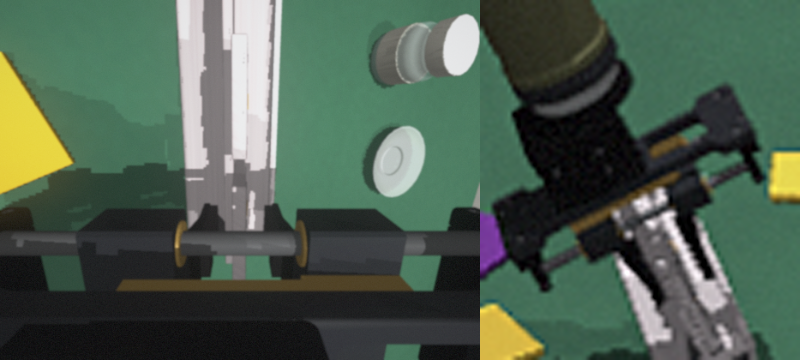

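>>> send_rows --xyz '[[0,0,0],[0,0,0],[0,0,0],[0,0,0],[0,0,0]]' --rotation '[[0,0,0],[0,0,0],[0,0,0],[0,0,0],[0,0,0]]' --jaw '[0,0,0,0,0]' --newtons 20

```text
time_s: 12.7
tool_pos: [0.4397, 0.1246, 0.236]
tool_rot: [157.1, 0.1, 95.3]
force: [-1.8, -0.2, 3.2]
grip_width: 0.0077
grasp_force: 20.0
```

```bash
cat >> h.py <<'E'
YR=11.4
def rk(p,o=(.475,-.147),yaw=None):
    a=np.radians(YR if yaw is None else yaw); return np.array([o[0]+p[0]*np.cos(a)-p[1]*np.sin(a),o[1]+p[0]*np.sin(a)+p[1]*np.cos(a),p[2] if len(p)>2 else 0])
SY=[.103,.061,.019,-.023]
E
python3 -c "
from h import *
P=pose();P=P@mk(np.eye(3),[0,0,-.1]);print(P[:3,3]);s=rk([0,SY[3]]);print(s);steps(P,mk(down(YR),s+[0,0,.34]))"
```

```text
[0.401  0.1212 0.3282]
[ 0.4795 -0.1695  0.    ]
13 rows xyz [-0.0167  0.019   0.0024] rot [ 0.0251 -0.0223  0.1111]
```

```bash
python3 -c "
from h import *
P=pose();P=P@mk(np.eye(3),[0,0,-.1]);s=rk([0,SY[3]]);M=mk(down(YR),[.48,.10,.34]);steps(P,M);steps(M,mk(down(YR),s+[0,0,.34]))
E=expm(np.real(logm(np.linalg.inv(P)@M))/13)
print([ (P@np.linalg.matrix_power(E,i))[:3,3].round(3) for i in (3,6,9)])"
```

```text
13 rows xyz [0.0023 0.0066 0.0006] rot [ 0.0251 -0.0223  0.1111]
8 rows xyz [-0.0067  0.033   0.    ] rot [-0.  0.  0.]
[array([0.42 , 0.127, 0.334]), array([0.441, 0.127, 0.338]), array([0.46 , 0.119, 0.34 ])]
```

>>> send_rows --xyz '[[0,0,-0.02],[0,0,-0.02],[0,0,-0.03],[0,0,-0.03],[0.0023,0.0066,0.0006],[0.0023,0.0066,0.0006],[0.0023,0.0066,0.0006],[0.0023,0.0066,0.0006],[0.0023,0.0066,0.0006],[0.0023,0.0066,0.0006],[0.0023,0.0066,0.0006],[0.0023,0.0066,0.0006],[0.0023,0.0066,0.0006],[0.0023,0.0066,0.0006],[0.0023,0.0066,0.0006],[0.0023,0.0066,0.0006],[0.0023,0.0066,0.0006]]' --rotation '[[0,0,0],[0,0,0],[0,0,0],[0,0,0],[0.0251,-0.0223,0.1111],[0.0251,-0.0223,0.1111],[0.0251,-0.0223,0.1111],[0.0251,-0.0223,0.1111],[0.0251,-0.0223,0.1111],[0.0251,-0.0223,0.1111],[0.0251,-0.0223,0.1111],[0.0251,-0.0223,0.1111],[0.0251,-0.0223,0.1111],[0.0251,-0.0223,0.1111],[0.0251,-0.0223,0.1111],[0.0251,-0.0223,0.1111],[0.0251,-0.0223,0.1111]]' --jaw '[0,0,0,0,0,0,0,0,0,0,0,0,0,0,0,0,0]'

```text
time_s: 14.4
tool_pos: [0.4851, 0.1011, 0.3288]
tool_rot: [-180.0, 0.0, 11.2]
force: [0.9, -0.3, -0.6]
grip_width: 0.0078
grasp_force: 20.0
```

>>> send_rows --xyz '[[-0.0067,0.033,0],[-0.0067,0.033,0],[-0.0067,0.033,0],[-0.0067,0.033,0],[-0.0067,0.033,0],[-0.0067,0.033,0],[-0.0067,0.033,0],[-0.0067,0.033,0],[0,0,0],[0,0,0],[0,0,0]]' --rotation '[[0,0,0],[0,0,0],[0,0,0],[0,0,0],[0,0,0],[0,0,0],[0,0,0],[0,0,0],[0,0,0],[0,0,0],[0,0,0]]' --jaw '[0,0,0,0,0,0,0,0,0,0,0]'

```text
time_s: 15.5
tool_pos: [0.4848, -0.1669, 0.3292]
tool_rot: [180.0, -0.1, 11.5]
force: [1.0, 0.1, -1.5]
grip_width: 0.0079
grasp_force: 20.0
```

Run:
```python
from h import *
import pickle
st();print(env.get_obs()['qpos'])
c=env.read_camera('wrist');pickle.dump(c,open('w4.pkl','wb'))
s=env.read_camera('scene')
cv2.imwrite('pics/w4.png',np.vstack([crop(c,100,100,400,130,2),cv2.resize(crop(s,150,130,200,85,4),(800,340))]))
```

```text
{'time_s': np.float64(15.5), 'tool_pos': array([ 0.4848, -0.1669,  0.3292]), 'tool_rot': array([179.9829,  -0.0523,  11.5106]), 'force': array([ 0.9615,  0.1499, -1.4653]), 'grip_width': np.float64(0.0079), 'grasp_force': np.float64(19.9831)}
[ 57.737    8.0914 -44.46   106.7624   6.1181  67.5046 -67.269 ]
```

View pics/w4.png

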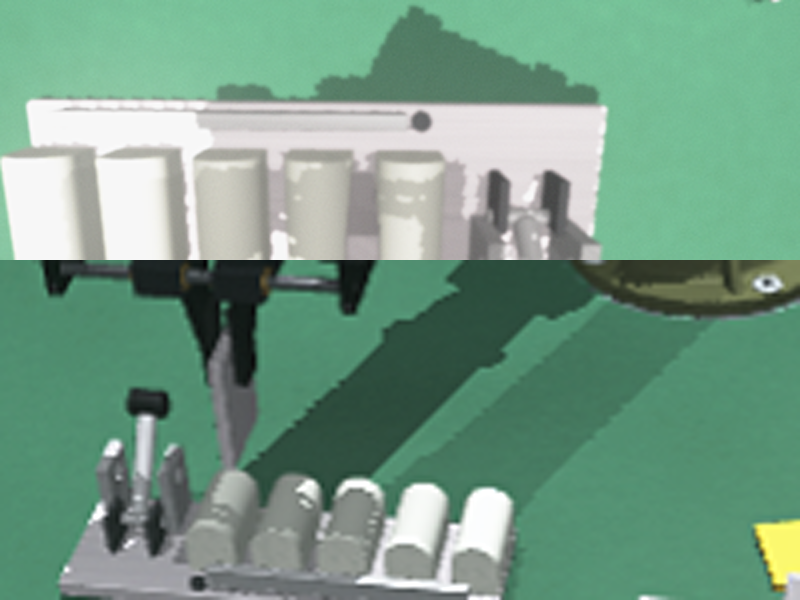

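Run:
```python
from h import *
import pickle
w=pickle.load(open('w4.pkl','rb'))
q=lambda x,y:(100+(x+.5)/2-.5,100+(y+.5)/2-.5)
A,B=onz(w,q(28,100),.012),onz(w,q(606,106),.012);d=A-B
print(A,B,np.linalg.norm(d),np.degrees(np.arctan2(-d[0],d[1])))
g=cv2.cvtColor(w['image'],cv2.COLOR_BGR2GRAY).astype(int)
for r in(180,190,200,210): print(r,g[r,100:330].tolist())
print(g[165:200,305].tolist(),g[165:200,260].tolist())
```

```text
[ 0.5015 -0.0018  0.012 ] [ 0.5537 -0.2727  0.012 ] 0.2758542690409126 10.896532081183981
180 [228, 247, 248, 248, 248, 249, 249, 249, 249, 249, 249, 249, 249, 249, 249, 249, 249, 249, 249, 249, 249, 249, 249, 248, 248, 248, 248, 247, 247, 246, 245, 242, 237, 230, 221, 207, 190, 174, 167, 163, 166, 167, 167, 169, 170, 169, 172, 207, 242, 248, 248, 248, 248, 248, 248, 247, 246, 246, 246, 246, 246, 246, 246, 246, 246, 246, 246, 247, 248, 248, 248, 248, 248, 248, 248, 247, 247, 245, 242, 238, 231, 220, 200, 177, 167, 163, 164, 164, 162, 164, 186, 228, 247, 248, 248, 246, 226, 206, 204, 204, 203, 204, 199, 199, 196, 194, 196, 195, 195, 195, 199, 196, 199, 194, 198, 197, 199, 198, 201, 199, 199, 201, 201, 201, 202, 200, 197, 189, 179, 167, 155, 151, 157, 183, 213, 222, 224, 225, 223, 225, 220, 201, 182, 179, 184, 186, 186, 185, 182, 182, 181, 179, 176, 173, 172, 173, 173, 177, 172, 173, 174, 169, 168, 165, 165, 163, 162, 163, 164, 165, 164, 165, 168, 176, 179, 177, 174, 180, 192, 207, 219, 219, 210, 194, 183, 178, 171, 164, 156, 161, 170, 173, 176, 177, 176, 175, 173, 170, 170, 168, 168, 
[... 3261 characters left out ...]
98, 197, 195, 195, 195, 193, 191, 189, 187, 183, 179, 178, 171, 153, 142, 141, 143, 142, 141, 141, 141, 138, 139, 139, 137, 138, 137, 134, 143, 163, 181, 194, 204, 212, 215, 217, 222, 224, 225, 227, 229, 229, 228, 229, 231, 233, 235, 233, 225, 212, 200, 195, 192, 189, 188, 185, 185, 180, 174, 168, 167, 166, 171, 172, 173, 171, 169, 172, 171, 171]
[221, 229, 227, 224, 225, 226, 226, 226, 225, 216, 179, 158, 156, 158, 159, 162, 188, 222, 235, 236, 236, 236, 237, 235, 228, 213, 200, 198, 199, 198, 198, 199, 200, 213, 222] [208, 222, 225, 224, 224, 227, 227, 227, 221, 204, 175, 160, 160, 158, 160, 174, 194, 216, 217, 205, 199, 198, 200, 198, 197, 199, 200, 200, 200, 200, 201, 196, 199, 199, 198]
```

Run:
```python
from h import *
import pickle
w=pickle.load(open('w4.pkl','rb'))
T=pose();R=down(11.2)
for c in((305,181.3),(260,180.5)):
    X=onz(w,c,.0495);print(X,'rack',R[:,0]@(X-[.475,-.147,0]), 'rel TCP x',R[:,0]@(X-T[:3,3]))
X=onz(w,(281.3,200),.034);print('slot3 rel tool y',R[:,1]@(X-T[:3,3]))
```

```text
[ 0.5144 -0.1828  0.0495] rack 0.03167307509191867 rel TCP x 0.025811801613366717
[ 0.5074 -0.1449  0.0495] rack 0.03217731722703466 rel TCP x 0.02631604374848271
slot3 rel tool y 0.0014281795561544518
```

>>> send_rows --xyz '[[-0.004,0.0013,0],[0,0,0.01],[0,0,0.01],[0,0,0.01],[0,0,0.006],[0,0,0.006],[0,0,0.006],[0,0,0.006],[0,0,0]]' --rotation '[[0,0,0.005],[0,0,0],[0,0,0],[0,0,0],[0,0,0],[0,0,0],[0,0,0],[0,0,0],[0,0,0]]' --jaw '[0,0,0,0,0,0,0,0,0]'

```text
time_s: 16.5
tool_pos: [0.4808, -0.1701, 0.2746]
tool_rot: [180.0, 0.0, 11.1]
force: [-0.9, -0.2, 0.5]
grip_width: 0.0082
grasp_force: 20.0
```

>>> send_rows --xyz '[[0,0,0.005],[0,0,0.005],[0,0,0.005],[0,0,0.005],[0,0,0]]' --rotation '[[0,0,0],[0,0,0],[0,0,0],[0,0,0],[0,0,0]]' --jaw '[0,0,0,0,0]'

```text
time_s: 17.0
tool_pos: [0.4807, -0.1701, 0.2546]
tool_rot: [180.0, 0.0, 11.1]
force: [-0.6, 1.7, -1.6]
grip_width: 0.008
grasp_force: 20.0
```

>>> send_rows --xyz '[[0,0,0.003],[0,0,0.003],[0,0,0.002],[0,0,0.001],[0,0,0]]' --rotation '[[0,0,0],[0,0,0],[0,0,0],[0,0,0],[0,0,0]]' --jaw '[0,0,0,0,0]'

```text
time_s: 17.5
tool_pos: [0.4811, -0.17, 0.2462]
tool_rot: [180.0, -0.1, 11.1]
force: [-0.7, 1.7, -1.5]
grip_width: 0.0074
grasp_force: 20.0
```

>>> send_rows --xyz '[[0,0,0.001],[0,0,0.001],[0,0,0]]' --rotation '[[0,0,0],[0,0,0],[0,0,0]]' --jaw '[0,0,0]'

```text
time_s: 17.8
tool_pos: [0.4811, -0.17, 0.2444]
tool_rot: [180.0, -0.1, 11.1]
force: [-0.1, 3.7, -0.6]
grip_width: 0.008
grasp_force: 20.0
```

>>> send_rows --xyz '[[0,0,0.001],[0,0,0.001],[0,0,0]]' --rotation '[[0,0,0],[0,0,0],[0,0,0]]' --jaw '[0,0,0]'

```text
time_s: 18.1
tool_pos: [0.4812, -0.17, 0.2425]
tool_rot: [179.9, -0.1, 11.2]
force: [0.3, 3.5, 0.5]
grip_width: 0.0079
grasp_force: 20.0
```

>>> send_rows --xyz '[[0,0,0.001],[0,0,0.001],[0,0,0]]' --rotation '[[0,0,0],[0,0,0],[0,0,0]]' --jaw '[0,0,0]'

```text
time_s: 18.4
tool_pos: [0.4814, -0.1699, 0.2423]
tool_rot: [179.9, -0.0, 11.1]
force: [-5.4, 6.0, 16.1]
grip_width: 0.0078
grasp_force: 20.0
```

>>> send_rows --xyz '[[0,0,-0.001],[0,0,0],[0,0,0],[0,0,0],[0,0,-0.02],[0,0,-0.03],[0,0,-0.03],[0,0,-0.03],[0,0,0]]' --rotation '[[0,0,0],[0,0,0],[0,0,0],[0,0,0],[0,0,0],[0,0,0],[0,0,0],[0,0,0],[0,0,0]]' --jaw '[0,0.3,0.3,0.3,0.3,0.3,0.3,0.3,0.35]'

```text
time_s: 19.3
tool_pos: [0.4825, -0.1708, 0.3556]
tool_rot: [179.6, -0.4, 11.1]
force: [0.6, 0.2, -0.5]
grip_width: 0.0283
grasp_force: 0.0
```

Run:
```python
from h import *
import pickle
st()
c=env.read_camera('wrist');pickle.dump(c,open('w5.pkl','wb'));s=env.read_camera('scene')
cv2.imwrite('pics/w5.png',np.vstack([crop(c,100,100,400,130,2),crop(s,150,150,200,80,4)]))
P=pose();M=mk(down(11.2),[.49,.15,.335]);steps(P,M);G0=grasp('B',below=.004,back=.06);steps(M,G0)
```

```text
{'time_s': np.float64(19.3), 'tool_pos': array([ 0.4825, -0.1708,  0.3556]), 'tool_rot': array([179.5968,  -0.3946,  11.1063]), 'force': array([ 0.6105,  0.2269, -0.5076]), 'grip_width': np.float64(0.0283), 'grasp_force': np.float64(0.0)}
10 rows xyz [ 0.0071 -0.0313  0.0016] rot [ 0.0003 -0.0002 -0.0002]
13 rows xyz [-0.0017 -0.0082  0.0016] rot [-0.025   0.0225 -0.111 ]
```

View pics/w5.png

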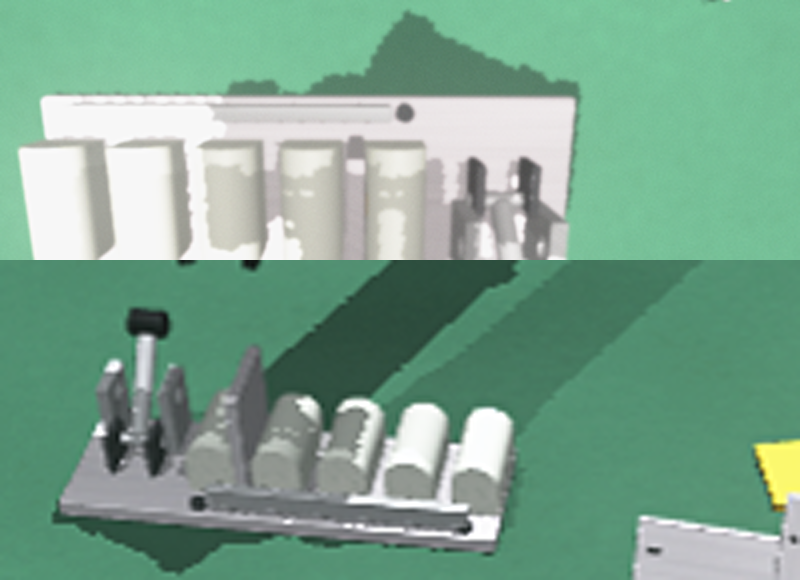

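>>> send_rows --xyz '[[0.0071,-0.0313,0.0016],[0.0071,-0.0313,0.0016],[0.0071,-0.0313,0.0016],[0.0071,-0.0313,0.0016],[0.0071,-0.0313,0.0016],[0.0071,-0.0313,0.0016],[0.0071,-0.0313,0.0016],[0.0071,-0.0313,0.0016],[0.0071,-0.0313,0.0016],[0.0071,-0.0313,0.0016]]' --rotation '[[0,0,0],[0,0,0],[0,0,0],[0,0,0],[0,0,0],[0,0,0],[0,0,0],[0,0,0],[0,0,0],[0,0,0]]' --jaw '[0.35,0.35,0.35,0.35,0.35,0.35,0.35,0.35,0.35,0.35]'

```text
time_s: 20.4
tool_pos: [0.4897, 0.1513, 0.3336]
tool_rot: [179.9, 0.1, 11.1]
force: [0.4, -0.3, -0.2]
grip_width: 0.0307
grasp_force: 0.0
```

>>> send_rows --xyz '[[-0.0017,-0.0082,0.0016],[-0.0017,-0.0082,0.0016],[-0.0017,-0.0082,0.0016],[-0.0017,-0.0082,0.0016],[-0.0017,-0.0082,0.0016],[-0.0017,-0.0082,0.0016],[-0.0017,-0.0082,0.0016],[-0.0017,-0.0082,0.0016],[-0.0017,-0.0082,0.0016],[-0.0017,-0.0082,0.0016],[-0.0017,-0.0082,0.0016],[-0.0017,-0.0082,0.0016],[-0.0017,-0.0082,0.0016],[0,0,0],[0,0,0]]' --rotation '[[-0.025,0.0225,-0.111],[-0.025,0.0225,-0.111],[-0.025,0.0225,-0.111],[-0.025,0.0225,-0.111],[-0.025,0.0225,-0.111],[-0.025,0.0225,-0.111],[-0.025,0.0225,-0.111],[-0.025,0.0225,-0.111],[-0.025,0.0225,-0.111],[-0.025,0.0225,-0.111],[-0.025,0.0225,-0.111],[-0.025,0.0225,-0.111],[-0.025,0.0225,-0.111],[0,0,0],[0,0,0]]' --jaw '[0.35,0.35,0.35,0.35,0.35,0.35,0.35,0.35,0.35,0.35,0.35,0.35,0.35,0.35,0.35]'

```text
time_s: 21.9
tool_pos: [0.4093, 0.1972, 0.2936]
tool_rot: [157.1, 0.0, 94.9]
force: [0.4, -0.1, -0.2]
grip_width: 0.0303
grasp_force: 0.0
```

Run:
```python
from h import *
st();print(env.get_obs()['qpos'])
P=pose();G0=grasp('B',below=.004,back=.06);steps(P,G0);steps(G0,grasp('B',.004),.02)
```

```text
{'time_s': np.float64(21.9), 'tool_pos': array([0.4093, 0.1972, 0.2936]), 'tool_rot': array([157.1261,   0.0247,  94.8904]), 'force': array([ 0.3525, -0.068 , -0.1963]), 'grip_width': np.float64(0.0303), 'grasp_force': np.float64(0.0)}
[ 30.7785 -11.3013 -58.305  124.9094  -0.791   39.9915 -23.4066]
1 rows xyz [-0.0006 -0.0001 -0.0001] rot [-0.0008  0.0018 -0.0032]
3 rows xyz [-0.    0.    0.02] rot [ 0.  0. -0.]
```

Descend, grip, then withdraw; then swing upright.

>>> send_rows --xyz '[[-0.0006,0,0.012],[0,0,0.012],[0,0,0.012],[0,0,0.012],[0,0,0.012],[0,0,0],[0,0,0],[0,0,0],[0,0,0],[0,0,0],[0,0,0]]' --rotation '[[-0.001,0.002,-0.003],[0,0,0],[0,0,0],[0,0,0],[0,0,0],[0,0,0],[0,0,0],[0,0,0],[0,0,0],[0,0,0],[0,0,0]]' --jaw '[0.35,0.35,0.35,0.35,0.35,0.35,0,0,0,0,0]' --newtons 20

```text
time_s: 23.0
tool_pos: [0.4329, 0.199, 0.2394]
tool_rot: [156.9, 0.1, 95.2]
force: [-1.5, 0.3, 2.0]
grip_width: 0.0082
grasp_force: 20.0
```

Run:
```python
from h import *
st()
P=pose()@mk(np.eye(3),[0,0,-.1]);M=mk(down(11.2),[.49,.15,.34]);steps(P,M)
# slot2 hover: slot3 seat TCP (.4812,-.1700)+42mm along rack y
a=np.radians(11.2);S2=np.array([.4810,-.1697,0])+.042*np.array([-np.sin(a),np.cos(a),0]);print(S2)
steps(M,mk(down(11.2),S2+[0,0,.325]))
```

```text
{'time_s': np.float64(23.0), 'tool_pos': array([0.4329, 0.199 , 0.2394]), 'tool_rot': array([156.9374,   0.0518,  95.224 ]), 'force': array([-1.4937,  0.3103,  1.9608]), 'grip_width': np.float64(0.0082), 'grasp_force': np.float64(19.9968)}
13 rows xyz [0.0013 0.0088 0.0013] rot [ 0.0252 -0.0226  0.1112]
[ 0.4728 -0.1285  0.    ]
8 rows xyz [-0.0089  0.0337  0.0019] rot [ 0.  0. -0.]
```

>>> send_rows --xyz '[[0,0,-0.02],[0,0,-0.02],[0,0,-0.03],[0,0,-0.03],[0.0013,0.0088,0.0013],[0.0013,0.0088,0.0013],[0.0013,0.0088,0.0013],[0.0013,0.0088,0.0013],[0.0013,0.0088,0.0013],[0.0013,0.0088,0.0013],[0.0013,0.0088,0.0013],[0.0013,0.0088,0.0013],[0.0013,0.0088,0.0013],[0.0013,0.0088,0.0013],[0.0013,0.0088,0.0013],[0.0013,0.0088,0.0013],[0.0013,0.0088,0.0013]]' --rotation '[[0,0,0],[0,0,0],[0,0,0],[0,0,0],[0.0252,-0.0226,0.1112],[0.0252,-0.0226,0.1112],[0.0252,-0.0226,0.1112],[0.0252,-0.0226,0.1112],[0.0252,-0.0226,0.1112],[0.0252,-0.0226,0.1112],[0.0252,-0.0226,0.1112],[0.0252,-0.0226,0.1112],[0.0252,-0.0226,0.1112],[0.0252,-0.0226,0.1112],[0.0252,-0.0226,0.1112],[0.0252,-0.0226,0.1112],[0.0252,-0.0226,0.1112]]' --jaw '[0,0,0,0,0,0,0,0,0,0,0,0,0,0,0,0,0]'

```text
time_s: 24.7
tool_pos: [0.4896, 0.1495, 0.3397]
tool_rot: [-179.9, 0.1, 10.9]
force: [0.8, -0.1, -1.1]
grip_width: 0.0079
grasp_force: 20.0
```

>>> send_rows --xyz '[[-0.0089,0.0337,0],[-0.0089,0.0337,0],[-0.0089,0.0337,0],[-0.0089,0.0337,0],[-0.0089,0.0337,0],[-0.0089,0.0337,0],[-0.0089,0.0337,0],[-0.0089,0.0337,0],[0,0,0],[0,0,0],[0,0,0]]' --rotation '[[0,0,0],[0,0,0],[0,0,0],[0,0,0],[0,0,0],[0,0,0],[0,0,0],[0,0,0],[0,0,0],[0,0,0],[0,0,0]]' --jaw '[0,0,0,0,0,0,0,0,0,0,0]'

```text
time_s: 25.8
tool_pos: [0.472, -0.1273, 0.3397]
tool_rot: [-179.9, -0.0, 11.3]
force: [-0.2, -0.2, -0.8]
grip_width: 0.0076
grasp_force: 20.0
```

Run:
```python
from h import *
import pickle
st();P=pose()
steps(P,mk(down(11.2),[.4728,-.1285,P[2,3]]))
w=env.read_camera('wrist');pickle.dump(w,open('w6.pkl','wb'))
g=cv2.cvtColor(w['image'],cv2.COLOR_BGR2GRAY).astype(int)
for r in(190,200,205): print(r,g[r,255:310].tolist())
```

```text
{'time_s': np.float64(25.8), 'tool_pos': array([ 0.472 , -0.1273,  0.3397]), 'tool_rot': array([-179.9356,   -0.0009,   11.2792]), 'force': array([-0.2057, -0.1772, -0.7628]), 'grip_width': np.float64(0.0076), 'grasp_force': np.float64(19.9977)}
1 rows xyz [ 0.0005  0.0013 -0.    ] rot [-0.0011 -0.      0.0014]
190 [180, 182, 182, 181, 181, 182, 182, 180, 179, 178, 177, 176, 175, 170, 169, 167, 162, 160, 154, 146, 136, 131, 132, 131, 134, 132, 132, 133, 133, 131, 131, 132, 133, 140, 146, 156, 160, 163, 167, 167, 172, 173, 175, 175, 176, 179, 182, 182, 183, 183, 190, 191, 186, 179, 179]
200 [181, 181, 182, 182, 183, 182, 182, 178, 179, 176, 177, 176, 174, 170, 169, 168, 166, 160, 151, 138, 132, 131, 132, 132, 133, 131, 131, 129, 127, 129, 126, 124, 127, 138, 146, 155, 157, 164, 167, 168, 170, 174, 176, 177, 179, 181, 184, 186, 182, 180, 182, 181, 180, 178, 178]
205 [181, 180, 183, 182, 182, 182, 181, 180, 180, 178, 175, 175, 175, 172, 169, 167, 164, 158, 146, 134, 131, 128, 129, 128, 130, 127, 129, 128, 130, 129, 126, 126, 127, 140, 157, 164, 171, 174, 175, 174, 172, 176, 176, 178, 179, 188, 198, 199, 197, 191, 186, 183, 181, 181, 176]
```

>>> send_rows --xyz '[[0.0005,0.001,0],[0,0,0.015],[0,0,0.015],[0,0,0.015],[0,0,0.01],[0,0,0.006],[0,0,0.006],[0,0,0.005],[0,0,0.005],[0,0,0.005],[0,0,0]]' --rotation '[[-0.001,0,0.001],[0,0,0],[0,0,0],[0,0,0],[0,0,0],[0,0,0],[0,0,0],[0,0,0],[0,0,0],[0,0,0],[0,0,0]]' --jaw '[0,0,0,0,0,0,0,0,0,0,0]'

```text
time_s: 26.95
tool_pos: [0.4724, -0.1293, 0.2571]
tool_rot: [-180.0, 0.0, 11.1]
force: [-0.6, 0.6, -2.2]
grip_width: 0.0078
grasp_force: 20.0
```

>>> send_rows --xyz '[[0,0,0.003],[0,0,0.003],[0,0,0.002],[0,0,0.001],[0,0,0.001],[0,0,0]]' --rotation '[[0,0,0],[0,0,0],[0,0,0],[0,0,0],[0,0,0],[0,0,0]]' --jaw '[0,0,0,0,0,0]'

```text
time_s: 27.55
tool_pos: [0.4726, -0.1292, 0.2475]
tool_rot: [-180.0, 0.0, 11.1]
force: [-0.4, 3.9, -1.4]
grip_width: 0.0079
grasp_force: 20.0
```

>>> send_rows --xyz '[[0,0,0.001],[0,0,0.001],[0,0,0]]' --rotation '[[0,0,0],[0,0,0],[0,0,0]]' --jaw '[0,0,0]'

```text
time_s: 27.85
tool_pos: [0.4726, -0.1292, 0.2456]
tool_rot: [-180.0, 0.0, 11.1]
force: [-0.3, 4.6, -1.0]
grip_width: 0.0081
grasp_force: 20.0
```

>>> send_rows --xyz '[[0,-0.0006,0.001],[0,0,0.001],[0,0,0]]' --rotation '[[0,0,0],[0,0,0],[0,0,0]]' --jaw '[0,0,0]'

```text
time_s: 28.15
tool_pos: [0.4729, -0.1289, 0.2455]
tool_rot: [179.9, 0.1, 11.1]
force: [-5.8, 3.9, 15.7]
grip_width: 0.0075
grasp_force: 20.0
```

>>> send_rows --xyz '[[0,0,0.001],[0,0,0.001],[0,0,0]]' --rotation '[[0,0,0],[0,0,0],[0,0,0]]' --jaw '[0,0,0]'

```text
time_s: 28.45
tool_pos: [0.4734, -0.1287, 0.2446]
tool_rot: [179.9, 0.0, 11.1]
force: [-8.0, 4.1, 24.3]
grip_width: 0.008
grasp_force: 20.0
```

>>> send_rows --xyz '[[0,0,-0.002],[0,0,0],[0,0,0],[0,0,0],[0,0,-0.02],[0,0,-0.03],[0,0,-0.03],[0,0,-0.02],[0,0,0]]' --rotation '[[0,0,0],[0,0,0],[0,0,0],[0,0,0],[0,0,0],[0,0,0],[0,0,0],[0,0,0],[0,0,0]]' --jaw '[0,0.3,0.3,0.3,0.3,0.3,0.3,0.3,0.35]'

```text
time_s: 29.35
tool_pos: [0.4736, -0.1293, 0.3463]
tool_rot: [179.7, -0.2, 11.1]
force: [0.4, -0.4, 0.4]
grip_width: 0.0283
grasp_force: 0.0
```

Run:
```python
from h import *
st()
P=pose();M=mk(down(11.2),[.48,.30,.335]);steps(P,M);G0=grasp('C',below=.004,back=.06);steps(M,G0)
```

```text
{'time_s': np.float64(29.35), 'tool_pos': array([ 0.4736, -0.1293,  0.3463]), 'tool_rot': array([179.7471,  -0.2137,  11.096 ]), 'force': array([ 0.3577, -0.3766,  0.3642]), 'grip_width': np.float64(0.0283), 'grasp_force': np.float64(0.0)}
13 rows xyz [ 0.0069 -0.0323  0.0008] rot [ 0.0003 -0.0003 -0.0001]
13 rows xyz [-0.0018 -0.0086  0.0016] rot [-0.025   0.0225 -0.111 ]
```

>>> send_rows --xyz '[[0.0069,-0.0323,0.0008],[0.0069,-0.0323,0.0008],[0.0069,-0.0323,0.0008],[0.0069,-0.0323,0.0008],[0.0069,-0.0323,0.0008],[0.0069,-0.0323,0.0008],[0.0069,-0.0323,0.0008],[0.0069,-0.0323,0.0008],[0.0069,-0.0323,0.0008],[0.0069,-0.0323,0.0008],[0.0069,-0.0323,0.0008],[0.0069,-0.0323,0.0008],[0.0069,-0.0323,0.0008]]' --rotation '[[0,0,0],[0,0,0],[0,0,0],[0,0,0],[0,0,0],[0,0,0],[0,0,0],[0,0,0],[0,0,0],[0,0,0],[0,0,0],[0,0,0],[0,0,0]]' --jaw '[0.35,0.35,0.35,0.35,0.35,0.35,0.35,0.35,0.35,0.35,0.35,0.35,0.35]'

```text
time_s: 30.65
tool_pos: [0.4794, 0.3013, 0.3315]
tool_rot: [180.0, 0.1, 11.1]
force: [-0.3, 0.8, 0.9]
grip_width: 0.0305
grasp_force: 0.0
```

>>> send_rows --xyz '[[-0.0018,-0.0086,0.0016],[-0.0018,-0.0086,0.0016],[-0.0018,-0.0086,0.0016],[-0.0018,-0.0086,0.0016],[-0.0018,-0.0086,0.0016],[-0.0018,-0.0086,0.0016],[-0.0018,-0.0086,0.0016],[-0.0018,-0.0086,0.0016],[-0.0018,-0.0086,0.0016],[-0.0018,-0.0086,0.0016],[-0.0018,-0.0086,0.0016],[-0.0018,-0.0086,0.0016],[-0.0018,-0.0086,0.0016],[0,0,0],[0,0,0]]' --rotation '[[-0.025,0.0225,-0.111],[-0.025,0.0225,-0.111],[-0.025,0.0225,-0.111],[-0.025,0.0225,-0.111],[-0.025,0.0225,-0.111],[-0.025,0.0225,-0.111],[-0.025,0.0225,-0.111],[-0.025,0.0225,-0.111],[-0.025,0.0225,-0.111],[-0.025,0.0225,-0.111],[-0.025,0.0225,-0.111],[-0.025,0.0225,-0.111],[-0.025,0.0225,-0.111],[0,0,0],[0,0,0]]' --jaw '[0.35,0.35,0.35,0.35,0.35,0.35,0.35,0.35,0.35,0.35,0.35,0.35,0.35,0.35,0.35]'

```text
time_s: 32.15
tool_pos: [0.3947, 0.3489, 0.2909]
tool_rot: [157.2, 0.0, 94.9]
force: [0.3, 0.1, 0.4]
grip_width: 0.0308
grasp_force: 0.0
```

Run:
```python
from h import *
st();print(env.get_obs()['qpos'])
P=pose();G0=grasp('C',below=.004,back=.06);steps(P,G0);steps(G0,grasp('C',.004),.02)
```

```text
{'time_s': np.float64(32.15), 'tool_pos': array([0.3947, 0.3489, 0.2909]), 'tool_rot': array([157.1516,   0.0011,  94.8593]), 'force': array([0.3232, 0.1267, 0.3927]), 'grip_width': np.float64(0.0308), 'grasp_force': np.float64(0.0)}
[ 21.1184  15.3353 -77.0889 114.8239  41.3884  52.951  -71.8138]
1 rows xyz [ 0.      0.0018 -0.0022] rot [-0.0012  0.0017 -0.0039]
3 rows xyz [-0.   -0.    0.02] rot [ 0.  0. -0.]
```

>>> send_rows --xyz '[[0,0.0018,0.0098],[0,0,0.012],[0,0,0.012],[0,0,0.012],[0,0,0.012],[0,0,0],[0,0,0],[0,0,0],[0,0,0],[0,0,0],[0,0,0]]' --rotation '[[-0.001,0.002,-0.004],[0,0,0],[0,0,0],[0,0,0],[0,0,0],[0,0,0],[0,0,0],[0,0,0],[0,0,0],[0,0,0],[0,0,0]]' --jaw '[0.35,0.35,0.35,0.35,0.35,0.35,0,0,0,0,0]' --newtons 20

```text
time_s: 33.25
tool_pos: [0.4185, 0.3518, 0.2394]
tool_rot: [157.0, -0.0, 95.3]
force: [-1.3, -1.4, 2.5]
grip_width: 0.0078
grasp_force: 20.0
```

Run:
```python
from h import *
st();print(env.get_obs()['qpos'])
P=pose()@mk(np.eye(3),[0,0,-.1]);M=mk(down(11.2),[.48,.30,.34]);steps(P,M)
a=np.radians(11.2);S=np.array([.4810,-.1697,0])+.084*np.array([-np.sin(a),np.cos(a),0]);print(S)
steps(M,mk(down(11.2),S+[0,0,.34]))
```

```text
{'time_s': np.float64(33.25), 'tool_pos': array([0.4185, 0.3518, 0.2394]), 'tool_rot': array([157.0077,  -0.0329,  95.2713]), 'force': array([-1.3001, -1.4145,  2.4875]), 'grip_width': np.float64(0.0078), 'grasp_force': np.float64(19.99)}
[ 12.4442  22.3056 -68.1933 115.2116  50.9766  50.5065 -77.862 ]
13 rows xyz [0.0013 0.0093 0.0014] rot [ 0.0251 -0.0227  0.1112]
[ 0.4647 -0.0873  0.    ]
12 rows xyz [-0.0075  0.0314  0.    ] rot [ 0.  0. -0.]
```

>>> send_rows --xyz '[[0,0,-0.02],[0,0,-0.02],[0,0,-0.03],[0,0,-0.03],[0.0013,0.0093,0.0014],[0.0013,0.0093,0.0014],[0.0013,0.0093,0.0014],[0.0013,0.0093,0.0014],[0.0013,0.0093,0.0014],[0.0013,0.0093,0.0014],[0.0013,0.0093,0.0014],[0.0013,0.0093,0.0014],[0.0013,0.0093,0.0014],[0.0013,0.0093,0.0014],[0.0013,0.0093,0.0014],[0.0013,0.0093,0.0014],[0.0013,0.0093,0.0014]]' --rotation '[[0,0,0],[0,0,0],[0,0,0],[0,0,0],[0.0251,-0.0227,0.1112],[0.0251,-0.0227,0.1112],[0.0251,-0.0227,0.1112],[0.0251,-0.0227,0.1112],[0.0251,-0.0227,0.1112],[0.0251,-0.0227,0.1112],[0.0251,-0.0227,0.1112],[0.0251,-0.0227,0.1112],[0.0251,-0.0227,0.1112],[0.0251,-0.0227,0.1112],[0.0251,-0.0227,0.1112],[0.0251,-0.0227,0.1112],[0.0251,-0.0227,0.1112]]' --jaw '[0,0,0,0,0,0,0,0,0,0,0,0,0,0,0,0,0]'

```text
time_s: 34.95
tool_pos: [0.4804, 0.2987, 0.3396]
tool_rot: [-180.0, 0.2, 11.0]
force: [-0.5, -0.4, -1.0]
grip_width: 0.0078
grasp_force: 20.0
```

Run:
```python
from h import *
st();print(env.get_obs()['qpos'])
steps(pose(),mk(down(11.2),[.4647,-.0873,.338]))
```

```text
{'time_s': np.float64(34.95), 'tool_pos': array([0.4804, 0.2987, 0.3396]), 'tool_rot': array([-179.9582,    0.1559,   10.9558]), 'force': array([-0.4775, -0.3787, -1.0332]), 'grip_width': np.float64(0.0078), 'grasp_force': np.float64(19.9922)}
[  14.1373   19.1904  -57.6593   98.6735   16.889    71.6637 -126.5564]
12 rows xyz [-0.0075  0.0313  0.0001] rot [-0.0001  0.0002 -0.0004]
```

>>> send_rows --xyz '[[-0.0075,0.0313,0],[-0.0075,0.0313,0],[-0.0075,0.0313,0],[-0.0075,0.0313,0],[-0.0075,0.0313,0],[-0.0075,0.0313,0],[-0.0075,0.0313,0],[-0.0075,0.0313,0],[-0.0075,0.0313,0],[-0.0075,0.0313,0],[-0.0075,0.0313,0],[-0.0075,0.0313,0],[0,0,0],[0,0,0],[0,0,0]]' --rotation '[[0,0,0],[0,0,0],[0,0,0],[0,0,0],[0,0,0],[0,0,0],[0,0,0],[0,0,0],[0,0,0],[0,0,0],[0,0,0],[0,0,0],[0,0,0],[0,0,0],[0,0,0]]' --jaw '[0,0,0,0,0,0,0,0,0,0,0,0,0,0,0]'

```text
time_s: 36.45
tool_pos: [0.465, -0.0857, 0.3399]
tool_rot: [-180.0, 0.1, 11.3]
force: [0.1, -0.1, -1.3]
grip_width: 0.0078
grasp_force: 20.0
```

Run:
```python
from h import *
import pickle
st();P=pose();print(env.get_obs()['qpos'])
steps(P,mk(down(11.2),[.4647,-.0873,P[2,3]]))
w=env.read_camera('wrist');pickle.dump(w,open('w7.pkl','wb'))
g=cv2.cvtColor(w['image'],cv2.COLOR_BGR2GRAY).astype(int)
for r in(190,200): print(r,g[r,255:310].tolist())
```

```text
{'time_s': np.float64(36.45), 'tool_pos': array([ 0.465 , -0.0857,  0.3399]), 'tool_rot': array([-179.9855,    0.0889,   11.3015]), 'force': array([ 0.1411, -0.1391, -1.3355]), 'grip_width': np.float64(0.0078), 'grasp_force': np.float64(19.9949)}
[ 52.3531   1.2249 -45.095  110.9467   0.9495  68.2801 -71.7866]
1 rows xyz [-0.0006  0.0015  0.    ] rot [-0.0003  0.0016  0.0018]
190 [143, 143, 142, 147, 145, 144, 143, 143, 141, 140, 138, 136, 138, 137, 134, 132, 130, 125, 121, 116, 108, 104, 104, 103, 106, 104, 104, 105, 104, 103, 103, 105, 106, 110, 116, 123, 124, 130, 132, 133, 137, 137, 139, 141, 140, 142, 144, 142, 144, 143, 146, 144, 145, 145, 142]
200 [143, 143, 143, 144, 145, 141, 143, 143, 142, 141, 140, 138, 137, 138, 134, 132, 128, 126, 120, 110, 102, 101, 102, 100, 104, 102, 104, 104, 102, 102, 99, 98, 103, 110, 118, 123, 127, 129, 131, 134, 137, 138, 139, 139, 141, 141, 144, 143, 145, 145, 145, 142, 142, 142, 141]
```

>>> send_rows --xyz '[[-0.0005,0.0004,0],[0,0,0.015],[0,0,0.015],[0,0,0.015],[0,0,0.01],[0,0,0.006],[0,0,0.006],[0,0,0.005],[0,0,0.005],[0,0,0.005],[0,0,0]]' --rotation '[[0,0.001,0.001],[0,0,0],[0,0,0],[0,0,0],[0,0,0],[0,0,0],[0,0,0],[0,0,0],[0,0,0],[0,0,0],[0,0,0]]' --jaw '[0,0,0,0,0,0,0,0,0,0,0]'

```text
time_s: 37.6
tool_pos: [0.4643, -0.0873, 0.2574]
tool_rot: [-180.0, 0.1, 11.2]
force: [-0.6, -0.2, -0.7]
grip_width: 0.008
grasp_force: 20.0
```

>>> send_rows --xyz '[[0,0,0.003],[0,0,0.003],[0,0,0.002],[0,0,0.001],[0,0,0.001],[0,0,0]]' --rotation '[[0,0,0],[0,0,0],[0,0,0],[0,0,0],[0,0,0],[0,0,0]]' --jaw '[0,0,0,0,0,0]'

```text
time_s: 38.2
tool_pos: [0.4645, -0.0873, 0.2479]
tool_rot: [180.0, 0.0, 11.2]
force: [-0.2, 0.2, -1.1]
grip_width: 0.0077
grasp_force: 20.0
```

>>> send_rows --xyz '[[0,0,0.001],[0,0,0.001],[0,0,0.001],[0,0,0]]' --rotation '[[0,0,0],[0,0,0],[0,0,0],[0,0,0]]' --jaw '[0,0,0,0]'

```text
time_s: 38.6
tool_pos: [0.4647, -0.0873, 0.2459]
tool_rot: [180.0, 0.1, 11.2]
force: [-3.4, 0.0, 6.8]
grip_width: 0.0074
grasp_force: 20.0
```

>>> send_rows --xyz '[[0,0,0.001],[0,0,0.0005],[0,0,0]]' --rotation '[[0,0,0],[0,0,0],[0,0,0]]' --jaw '[0,0,0]'

```text
time_s: 38.9
tool_pos: [0.465, -0.0872, 0.2458]
tool_rot: [179.9, 0.1, 11.2]
force: [-7.8, 0.5, 19.9]
grip_width: 0.0075
grasp_force: 20.0
```

>>> send_rows --xyz '[[0,0,-0.002],[0,0,0],[0,0,0],[0,0,0],[0,0,-0.02],[0,0,-0.03],[0,0,-0.03],[0,0,-0.02],[0,0,0],[0,0,0],[0,0,0]]' --rotation '[[0,0,0],[0,0,0],[0,0,0],[0,0,0],[0,0,0],[0,0,0],[0,0,0],[0,0,0],[0,0,0],[0,0,0],[0,0,0]]' --jaw '[0,0.3,0.3,0.3,0.3,0.3,0.3,0.3,0.3,0.3,0.3]'

```text
time_s: 40.0
tool_pos: [0.464, -0.0873, 0.3442]
tool_rot: [-179.9, 0.1, 11.2]
force: [0.2, -0.4, -0.6]
grip_width: 0.0266
grasp_force: 0.0
```

Run:
```python
from h import *
import pickle
st()
c=env.read_camera('wrist');s=env.read_camera('scene');d=env.read_camera('side');pickle.dump((c,s,d),open('w8.pkl','wb'))
cv2.imwrite('pics/w8.png',np.vstack([np.hstack([crop(s,155,160,130,75,4),crop(d,215,220,80,75,3.5)[:,:280].copy() if 0 else cv2.resize(crop(d,215,220,70,75,4),(280,300))]),crop(c,50,100,400,130,2)]))
```

```text
{'time_s': np.float64(40.0), 'tool_pos': array([ 0.464 , -0.0873,  0.3442]), 'tool_rot': array([-179.9392,    0.1401,   11.162 ]), 'force': array([ 0.1516, -0.363 , -0.5896]), 'grip_width': np.float64(0.0266), 'grasp_force': np.float64(0.0)}
```

View pics/w8.png

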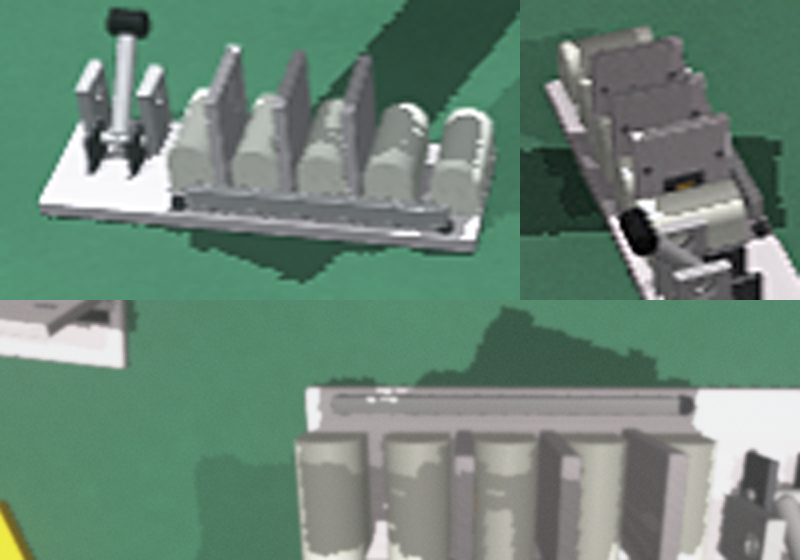

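```bash
python3 -c "
from h import *
h=np.array([.4955,-.2456,0]);a=np.radians(11.2);x=np.array([np.cos(a),np.sin(a),0]);R=down(11.2)
P=mk(R,h-.085*x+[0,0,.345]);Q=mk(R,h-.085*x+[0,0,.260]);E=mk(R,h-.0185*x+[0,0,.260]);print(P[:3,3],E[:3,3]);steps(pose(),P);steps(P,Q);steps(Q,E,.008)"
```

```text
[ 0.4121 -0.2621  0.345 ] [ 0.4774 -0.2492  0.26  ]
6 rows xyz [-0.0142  0.0269 -0.0001] rot [-0.0002  0.0004 -0.0001]
3 rows xyz [ 0.     -0.      0.0283] rot [ 0.  0. -0.]
9 rows xyz [ 0.0074 -0.     -0.    ] rot [ 0.  0. -0.]
```

>>> send_rows --xyz '[[-0.0142,0.0269,0],[-0.0142,0.0269,0],[-0.0142,0.0269,0],[-0.0142,0.0269,0],[-0.0142,0.0269,0],[-0.0142,0.0269,0],[0,0,0],[0,0,0.0283],[0,0,0.0283],[0,0,0.0283],[0,0,0],[0,0,0]]' --rotation '[[0,0,0],[0,0,0],[0,0,0],[0,0,0],[0,0,0],[0,0,0],[0,0,0],[0,0,0],[0,0,0],[0,0,0],[0,0,0],[0,0,0]]' --jaw '[0,0,0,0,0,0,0,0,0,0,0,0]'

```text
time_s: 41.35
tool_pos: [0.4124, -0.2616, 0.2606]
tool_rot: [-179.9, 0.1, 11.2]
force: [-0.0, -0.9, 0.7]
grip_width: 0.0008
grasp_force: 0.0
```

>>> send_rows --xyz '[[0.0074,0,0],[0.0074,0,0],[0.0074,0,0],[0.0074,0,0],[0.0074,0,0],[0.0074,0,0],[0.0074,0,0],[0.0074,0,0],[0.004,0,0],[0,0,0],[0,0,0]]' --rotation '[[0,0,0],[0,0,0],[0,0,0],[0,0,0],[0,0,0],[0,0,0],[0,0,0],[0,0,0],[0,0,0],[0,0,0],[0,0,0]]' --jaw '[0,0,0,0,0,0,0,0,0,0,0]'

```text
time_s: 42.45
tool_pos: [0.4748, -0.2493, 0.2606]
tool_rot: [-180.0, -0.1, 11.2]
force: [0.1, -0.2, 0.8]
grip_width: 0.0006
grasp_force: 0.0
```

Run:
```python
from h import *
st();P=pose();h=np.array([.4955,-.2456,0]);a=np.radians(11.2);x=np.array([np.cos(a),np.sin(a),0])
print('rel hinge x',(P[:3,3]-h)@x, (P[:3,3]-h)@np.array([-x[1],x[0],0]))
```

```text
{'time_s': np.float64(42.45), 'tool_pos': array([ 0.4748, -0.2493,  0.2606]), 'tool_rot': array([-179.9848,   -0.07  ,   11.2013]), 'force': array([ 0.0527, -0.1941,  0.7896]), 'grip_width': np.float64(0.0006), 'grasp_force': np.float64(0.0)}
rel hinge x -0.020982551404584913 0.0003612726817728346
```

>>> send_rows --xyz '[[0.0015,0,0],[0.001,0,0],[0,0,0],[0,0,0]]' --rotation '[[0,0,0],[0,0,0],[0,0,0],[0,0,0]]' --jaw '[0,0,0,0]'

```text
time_s: 42.85
tool_pos: [0.4763, -0.2493, 0.2604]
tool_rot: [-180.0, 0.1, 11.2]
force: [-3.9, 1.2, 2.0]
grip_width: -0.0002
grasp_force: 1.6
```

Run:
```python
from h import *
st()
c=env.read_camera('scene');d=env.read_camera('side')
def knob(c,x0,y0,x1,y1):
    r=c['image'][y0:y1,x0:x1].astype(int);m=((r.max(2)<45)).astype(np.uint8)
    n,l,s,ce=cv2.connectedComponentsWithStats(m);return [(s[i,4],(ce[i]+[x0,y0]).round(1).tolist()) for i in range(1,n) if s[i,4]>8]
print(knob(c,160,150,205,200),knob(d,225,240,300,300))
cv2.imwrite('pics/k9.png',np.hstack([crop(c,155,140,70,75,5),crop(d,215,230,80,75,5)]))
```

```text
{'time_s': np.float64(42.85), 'tool_pos': array([ 0.4763, -0.2493,  0.2604]), 'tool_rot': array([-179.9654,    0.0924,   11.1561]), 'force': array([-3.8976,  1.1658,  2.0286]), 'grip_width': np.float64(-0.0002), 'grasp_force': np.float64(1.5664)}
[(np.int32(370), [177.5, 159.9]), (np.int32(21), [178.7, 195.5]), (np.int32(14), [189.1, 195.9])] [(np.int32(592), [257.0, 248.7]), (np.int32(450), [269.2, 270.6]), (np.int32(22), [269.1, 284.6]), (np.int32(43), [271.6, 293.3]), (np.int32(24), [235.0, 293.8])]
```

View pics/k9.png

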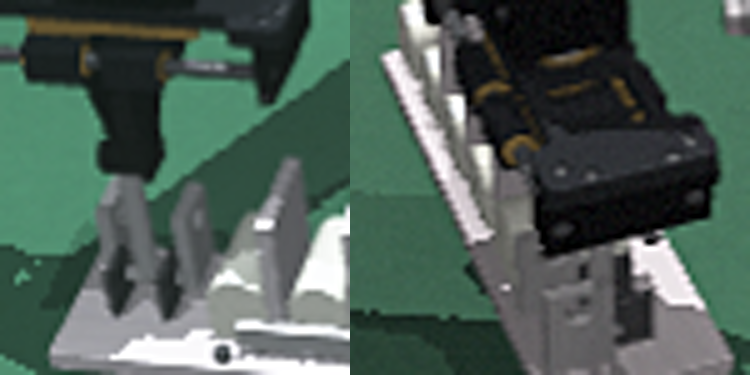

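>>> send_rows --xyz '[[0.0008,0,0],[0,0,0],[-0.015,0,0],[-0.015,0,0],[0,0,-0.04],[0,0,-0.04],[0,0,-0.02],[0.02,-0.02,0],[0.02,-0.03,0],[0.02,-0.03,0],[0.02,-0.03,0],[0.02,-0.03,0],[0.02,-0.03,0],[0,0,0],[0,0,0],[0,0,0]]' --rotation '[[0,0,0],[0,0,0],[0,0,0],[0,0,0],[0,0,0],[0,0,0],[0,0,0],[0,0,0],[0,0,0],[0,0,0],[0,0,0],[0,0,0],[0,0,0],[0,0,0],[0,0,0],[0,0,0]]' --jaw '[0,0,0,0,0,0,0.4,0.4,0.4,0.4,0.4,0.4,0.4,0.4,0.4,0.4]'

```text
time_s: 44.55
tool_pos: [0.5325, -0.0666, 0.3605]
tool_rot: [179.9, 0.0, 11.1]
force: [0.4, -0.3, -0.7]
grip_width: 0.0349
grasp_force: 0.0
```

Run:
```python
from h import *
import pickle
st();print(env.get_obs()['qpos'])
c=env.read_camera('scene');d=env.read_camera('side');w=env.read_camera('wrist');pickle.dump((c,d,w),open('w10.pkl','wb'))
def knob(c,x0,y0,x1,y1):
    r=c['image'][y0:y1,x0:x1].astype(int);m=((r.max(2)<60)).astype(np.uint8)
    n,l,s,ce=cv2.connectedComponentsWithStats(m);return [(s[i].tolist(),(ce[i]+[x0,y0]).round(1).tolist()) for i in range(1,n) if s[i,4]>8]
print(knob(c,160,150,205,200),knob(d,225,240,300,300))
cv2.imwrite('pics/k10.png',np.vstack([np.hstack([crop(c,155,155,75,60,5),crop(d,215,230,85,60,5)]),crop(w,0,90,560,140,800/560)]))
```

```text
{'time_s': np.float64(44.55), 'tool_pos': array([ 0.5325, -0.0666,  0.3605]), 'tool_rot': array([179.9332,   0.0214,  11.0509]), 'force': array([ 0.3825, -0.2711, -0.6552]), 'grip_width': np.float64(0.0349), 'grasp_force': np.float64(0.0)}
[ 45.6764  10.0636 -45.3712 101.4258   7.6031  71.6267 -80.6099]
[([15, 18, 10, 8, 65], [179.5, 171.2]), ([17, 40, 4, 10, 28], [178.6, 195.3]), ([27, 43, 4, 7, 19], [188.5, 196.9])] [([36, 0, 19, 24, 181], [269.6, 250.8]), ([0, 17, 4, 3, 9], [226.6, 258.2]), ([0, 21, 12, 17, 81], [229.8, 270.2]), ([26, 21, 20, 12, 99], [262.9, 266.0]), ([48, 26, 27, 14, 60], [285.0, 274.2]), ([43, 42, 7, 17, 83], [270.6, 291.1])]
```

View pics/k10.png

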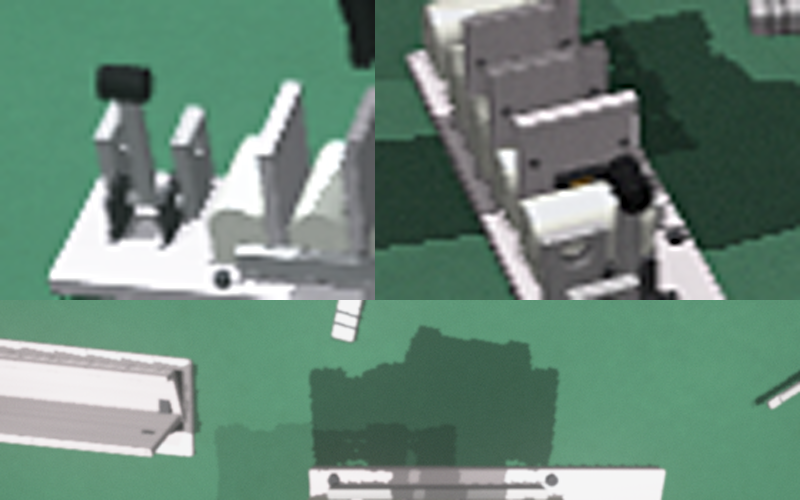

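Run:
```python
from h import *
import pickle
c,d,w=pickle.load(open('w10.pkl','rb'))
X,e=tri(c,(179.3,171.2),d,(266,266));print(X,e)
a=np.radians(11.2);x=np.array([np.cos(a),np.sin(a),0]);print('knob rack-x rel hinge',(X-[.4955,-.2456,0])@x)
print(proj(c,[.4955,-.2456,.1]),proj(d,[.4955,-.2456,.1]))
steps(pose(),mk(down(11.2),[.64,-.02,.36]))
```

```text
[ 0.4973 -0.2464  0.102 ] 0.00014774171433494797
knob rack-x rel hinge 0.0016310197242228313
[[180.0616 171.5292]] [[265.1229 266.5038]]
4 rows xyz [ 0.0286 -0.0063  0.0001] rot [ 0.0002  0.0001 -0.0008]
```

>>> send_rows --xyz '[[0.0286,-0.0063,0],[0.0286,-0.0063,0],[0.0286,-0.0063,0],[0.0286,-0.0063,0],[0,0,0],[0,0,0],[0,0,0]]' --rotation '[[0,0,0],[0,0,0],[0,0,0],[0,0,0],[0,0,0],[0,0,0],[0,0,0]]' --jaw '[0.4,0.4,0.4,0.4,0.4,0.4,0.4]'

```text
time_s: 45.4
tool_pos: [0.6396, -0.0192, 0.3604]
tool_rot: [180.0, 0.1, 11.1]
force: [-0.4, -0.5, 0.0]
grip_width: 0.035
grasp_force: 0.0
```

```bash
cat > pin.py <<'E'
from h import *
def find(w):
    hsv=cv2.cvtColor(w['image'],cv2.COLOR_BGR2HSV);m=((hsv[...,1]<60)&(hsv[...,2]>90)).astype(np.uint8)
    n,l,s,ce=cv2.connectedComponentsWithStats(m);out=[]
    for i in range(1,n):
        if s[i,4]<60: continue
        cnt=cv2.findContours((l==i).astype(np.uint8),0,2)[0][0]
        out.append((i,s[i].tolist(),[onz(w,ce[i],.012)[:2].round(4).tolist()],cv2.minAreaRect(cnt)))
    return l,out
if __name__=='__main__':
    import pickle
    st();w=env.read_camera('wrist');pickle.dump(w,open('w11.pkl','wb'))
    for o in find(w)[1]: print(o)
E
python3 pin.py
```

```text
{'time_s': np.float64(45.4), 'tool_pos': array([ 0.6396, -0.0192,  0.3604]), 'tool_rot': array([179.9531,   0.0818,  11.0859]), 'force': array([-0.379, -0.474,  0.016]), 'grip_width': np.float64(0.035), 'grasp_force': np.float64(0.0)}
(1, [74, 20, 90, 94, 6537], [[0.7331, 0.161]], ((117.9000244140625, 66.79999542236328), (97.93977355957031, 84.0761489868164), 63.43495178222656))
(2, [0, 53, 42, 59, 1964], [[0.6974, 0.2582]], ((20.5, 82.0), (41.0, 58.0), 0.0))
(3, [259, 119, 37, 107, 1440], [[0.6548, -0.0135]], ((278.97064208984375, 171.61766052246094), (16.73495864868164, 108.41342163085938), 14.03624439239502))
(4, [0, 214, 171, 101, 8499], [[0.5176, 0.2088]], ((81.06712341308594, 267.5261535644531), (172.05104064941406, 91.28955841064453), 5.7545647621154785))
(12, [203, 269, 157, 59, 6471], [[0.5162, -0.0445]], ((281.0, 298.0), (58.0, 156.0), 90.0))
(15, [478, 273, 79, 26, 1140], [[0.5795, -0.3093]], ((516.8057861328125, 284.50543212890625), (24.82375717163086, 78.33089447021484), 88.40885925292969))
```

```bash
cat >> pin.py <<'E'
def pinpose(w,i=None):
    l,out=find(w)
    if i is None: i=min((o for o in out if 700<o[1][4]<3000 and max(o[3][1])/min(o[3][1])>3),key=lambda o:abs(o[1][0]-280))[0]
    ys,xs=np.nonzero(l==i);p=np.c_[xs,ys].astype(float)
    P=np.array([onz(w,q,.012)[:2] for q in p]);c=P.mean(0);u=np.linalg.svd(P-c)[2][0] if len(P)<1 else np.linalg.eigh(np.cov(P.T))[1][:,1]
    t=(P-c)@u;v=(P-c)@np.array([-u[1],u[0]])
    for a in np.arange(t.min(),t.max(),.005):
        k=(t>=a)&(t<a+.005)
        if k.sum(): print(round(a-t.min(),3),k.sum(),'v %.4f..%.4f'%(v[k].min(),v[k].max()),'mid',(c+u*(a+.0025)+np.array([-u[1],u[0]])*(v[k].min()+v[k].max())/2).round(4))
    print('axis deg',np.degrees(np.arctan2(u[1],u[0])),'ends',(c+u*t.min()).round(4),(c+u*t.max()).round(4),'len',np.ptp(t))
E
python3 - <<'E'
import pickle
from pin import *
w=pickle.load(open('w11.pkl','rb'));pinpose(w,3)
E
```

```text
0.0 41 v -0.0044..0.0044 mid [ 0.715  -0.0165]
0.005 52 v -0.0051..0.0051 mid [ 0.71   -0.0162]
0.01 50 v -0.0052..0.0051 mid [ 0.705  -0.0159]
0.015 53 v -0.0052..0.0054 mid [ 0.7    -0.0158]
0.02 49 v -0.0052..0.0051 mid [ 0.695  -0.0154]
0.025 48 v -0.0053..0.0052 mid [ 0.6901 -0.0152]
0.03 49 v -0.0051..0.0052 mid [ 0.6851 -0.015 ]
0.035 48 v -0.0053..0.0054 mid [ 0.6801 -0.0148]
0.04 49 v -0.0054..0.0052 mid [ 0.6751 -0.0144]
0.045 48 v -0.0054..0.0052 mid [ 0.6701 -0.0141]
0.05 51 v -0.0078..0.0065 mid [ 0.6651 -0.0133]
0.055 77 v -0.0089..0.0089 mid [ 0.6601 -0.0137]
0.06 76 v -0.0089..0.0089 mid [ 0.6551 -0.0135]
0.065 77 v -0.0090..0.0092 mid [ 0.6501 -0.0133]
0.07 78 v -0.0090..0.0092 mid [ 0.6451 -0.0131]
0.075 75 v -0.0091..0.0092 mid [ 0.6401 -0.0128]
0.08 75 v -0.0091..0.0092 mid [ 0.6351 -0.0126]
0.085 74 v -0.0089..0.0090 mid [ 0.6301 -0.0123]
0.09 71 v -0.0089..0.0087 mid [ 0.6251 -0.0119]
0.095 67 v -0.0084..0.0085 mid [ 0.6201 -0.0118]
0.1 68 v -0.0088..0.0088 mid [ 0.6151 -0.0115]
0.105 68 v -0.0088..0.0088 mid [ 0.6101 -0.0113]
0.11 67 v -0.0088..0.0086 mid [ 0.6052 -0.0109]
0.115 29 v -0.0083..0.0078 mid [ 0.6002 -0.0105]
axis deg 177.15591041856274 ends [ 0.7175 -0.0166] [ 0.6003 -0.0108] len 0.117318621801634
```

Run:
```python
from h import *
P=mk(down(-2.85),[.629,-.0123,.25]);steps(pose(),P)
print(env.get_obs()['qpos'])
```

```text
4 rows xyz [-0.0024 -0.002   0.0276] rot [0.0003 0.0002 0.0608]
[ 33.467   24.4825 -44.6854  86.8302  17.551   75.9523 -91.8551]
```

>>> send_rows --xyz '[[-0.0024,-0.002,0.0276],[-0.0024,-0.002,0.0276],[-0.0024,-0.002,0.0276],[-0.0024,-0.002,0.0276],[0,0,0],[0,0,0]]' --rotation '[[0,0,0.0608],[0,0,0.0608],[0,0,0.0608],[0,0,0.0608],[0,0,0],[0,0,0]]' --jaw '[0.4,0.4,0.4,0.4,0.4,0.4]'

```text
time_s: 46.05
tool_pos: [0.6296, -0.0119, 0.2508]
tool_rot: [180.0, 0.0, -2.7]
force: [0.3, -0.2, 0.5]
grip_width: 0.035
grasp_force: 0.0
```

Run:
```python
from pin import *
import pickle
st();w=env.read_camera('wrist');pickle.dump(w,open('w12.pkl','wb'))
for o in find(w)[1]: print(o)
pinpose(w)
steps(pose(),mk(down(-2.85),[.629,-.0123,.184]))
```

```text
{'time_s': np.float64(46.05), 'tool_pos': array([ 0.6296, -0.0119,  0.2508]), 'tool_rot': array([179.9538,   0.0196,  -2.7311]), 'force': array([ 0.3475, -0.2227,  0.4616]), 'grip_width': np.float64(0.035), 'grasp_force': np.float64(0.0)}
(1, [0, 21, 85, 136, 8794], [[0.7303, 0.1474]], ((42.0, 88.5), (135.0, 84.0), 90.0))
(5, [269, 102, 24, 160, 2996], [[0.656, -0.0136]], ((280.5, 181.5), (159.0, 23.0), 90.0))
(22, [0, 269, 106, 72, 3847], [[0.5765, 0.1647]], ((52.30764389038086, 304.57879638671875), (105.5653076171875, 70.55142974853516), 1.3639276027679443))
(27, [202, 270, 158, 29, 3998], [[0.5802, -0.0107]], ((280.5, 283.9999694824219), (156.99996948242188, 27.999996185302734), -0.0))
(30, [478, 272, 82, 27, 1440], [[0.57, -0.1943]], ((518.3643798828125, 284.1148986816406), (25.517934799194336, 81.46857452392578), 88.40885925292969))
(35, [474, 309, 38, 32, 822], [[0.535, -0.185]], ((492.5, 324.5), (31.0, 37.0), 90.0))
(38, [455, 400, 36, 20, 658], [[0.4453, -0.1767]], ((472.5, 409.5), (19.0, 35.0), 90.0))
0.0 93 v -0.0046..0.0048 mid [ 0.7145 -0.0167]
0.005 120 v -0.0046..0.0049
[... 564 characters left out ...]
.065 168 v -0.0085..0.0084 mid [ 0.6496 -0.0132]
0.07 168 v -0.0085..0.0085 mid [ 0.6446 -0.013 ]
0.075 144 v -0.0086..0.0085 mid [ 0.6396 -0.0127]
0.08 159 v -0.0086..0.0086 mid [ 0.6346 -0.0125]
0.085 153 v -0.0086..0.0087 mid [ 0.6296 -0.0122]
0.09 144 v -0.0087..0.0087 mid [ 0.6246 -0.012 ]
0.095 143 v -0.0087..0.0088 mid [ 0.6196 -0.0117]
0.1 139 v -0.0087..0.0088 mid [ 0.6146 -0.0115]
0.105 132 v -0.0080..0.0081 mid [ 0.6096 -0.0113]
0.11 132 v -0.0080..0.0082 mid [ 0.6046 -0.011 ]
0.115 42 v -0.0080..0.0074 mid [ 0.5997 -0.0104]
axis deg 177.0647465204758 ends [ 0.717  -0.0167] [ 0.6003 -0.0107] len 0.11680569162960383
2 rows xyz [-0.0007  0.0003  0.0339] rot [ 0.0003 -0.0009  0.0009]
```

>>> send_rows --xyz '[[-0.0005,0.0003,0.02],[0,0,0.02],[0,0,0.015],[0,0,0.011],[0,0,0],[0,0,0],[0,0,0],[0,0,0],[0,0,0],[0,0,0]]' --rotation '[[0,0,0.002],[0,0,0],[0,0,0],[0,0,0],[0,0,0],[0,0,0],[0,0,0],[0,0,0],[0,0,0],[0,0,0]]' --jaw '[0.4,0.4,0.4,0.4,0.4,0.4,0,0,0,0]' --newtons 35

```text
time_s: 47.1
tool_pos: [0.6294, -0.0115, 0.1845]
tool_rot: [180.0, 0.0, -2.9]
force: [-0.4, -0.0, 1.2]
grip_width: 0.0156
grasp_force: 35.0
```

Run:
```python
from h import *
st()
P=pose()@mk(np.eye(3),[0,0,-.1])
a=np.radians(11.2);x=np.array([np.cos(a),np.sin(a),0]);y=np.array([-x[1],x[0],0])
ey=np.array([.4955,-.2456,0])-.018*x-.024*y;print('eyelet',ey)
# pin tip is 88 mm ahead of the grasp point along tool x
H=mk(down(101.2),ey-y*(.088+.03)+[0,0,.2275]);print(H[:3,3])
M=mk(down(45),[.55,-.20,.285]);M2=mk(down(101.2),H[:3,3]+[0,0,.0575])
steps(P,M);steps(M,M2);steps(M2,H)
```

```text
{'time_s': np.float64(47.1), 'tool_pos': array([ 0.6294, -0.0115,  0.1845]), 'tool_rot': array([179.9776,   0.0037,  -2.8887]), 'force': array([-0.3611, -0.0213,  1.209 ]), 'grip_width': np.float64(0.0156), 'grasp_force': np.float64(34.9987)}
eyelet [ 0.4825 -0.2726  0.    ]
[ 0.5054 -0.3884  0.2275]
7 rows xyz [-0.0195  0.0229 -0.0001] rot [ 0.      0.     -0.1194]
9 rows xyz [-0.0222  0.0026 -0.    ] rot [ 0.     0.    -0.109]
2 rows xyz [-0.     -0.      0.0288] rot [-0. -0.  0.]
```

>>> send_rows --xyz '[[0,0,-0.02],[0,0,-0.04],[0,0,-0.04],[0,0,-0.04],[-0.0195,0.0229,0],[-0.0195,0.0229,0],[-0.0195,0.0229,0],[-0.0195,0.0229,0],[-0.0195,0.0229,0],[-0.0195,0.0229,0],[-0.0195,0.0229,0],[0,0,0]]' --rotation '[[0,0,0],[0,0,0],[0,0,0],[0,0,0],[0,0,-0.1194],[0,0,-0.1194],[0,0,-0.1194],[0,0,-0.1194],[0,0,-0.1194],[0,0,-0.1194],[0,0,-0.1194],[0,0,0]]' --jaw '[0,0,0,0,0,0,0,0,0,0,0,0]'

```text
time_s: 48.3
tool_pos: [0.5488, -0.2061, 0.3236]
tool_rot: [180.0, 0.2, 44.7]
force: [0.2, -0.8, -1.6]
grip_width: 0.0158
grasp_force: 35.0
```

>>> send_rows --xyz '[[-0.0222,0.0026,0],[-0.0222,0.0026,0],[-0.0222,0.0026,0],[-0.0222,0.0026,0],[-0.0222,0.0026,0],[-0.0222,0.0026,0],[-0.0222,0.0026,0],[-0.0222,0.0026,0],[-0.0222,0.0026,0],[0,0,0],[0,0,0]]' --rotation '[[0,0,-0.109],[0,0,-0.109],[0,0,-0.109],[0,0,-0.109],[0,0,-0.109],[0,0,-0.109],[0,0,-0.109],[0,0,-0.109],[0,0,-0.109],[0,0,0],[0,0,0]]' --jaw '[0,0,0,0,0,0,0,0,0,0,0]'

```text
time_s: 49.4
tool_pos: [0.5056, -0.3878, 0.3238]
tool_rot: [-180.0, -0.1, 101.1]
force: [0.2, 0.7, -0.6]
grip_width: 0.0157
grasp_force: 35.0
```

Run:
```python
from h import *
st();print(env.get_obs()['qpos'])
steps(pose(),mk(down(101.2),[.5054,-.3884,.2275]))
```

```text
{'time_s': np.float64(49.4), 'tool_pos': array([ 0.5056, -0.3878,  0.3238]), 'tool_rot': array([-179.9804,   -0.0918,  101.1058]), 'force': array([ 0.1793,  0.7344, -0.6194]), 'grip_width': np.float64(0.0157), 'grasp_force': np.float64(34.9983)}
[ 74.1039  28.3208 -51.6665  89.5075  22.7847  73.4046  30.2709]
3 rows xyz [-0.0002 -0.0001  0.0321] rot [-0.0001 -0.0005 -0.0005]
```

>>> send_rows --xyz '[[0,0,0.032],[0,0,0.032],[0,0,0.023],[0,0,0.0103],[0,0,0],[0,0,0],[0,0,0]]' --rotation '[[0,0,-0.001],[0,0,0],[0,0,0],[0,0,0],[0,0,0],[0,0,0],[0,0,0]]' --jaw '[0,0,0,0,0,0,0]'

```text
time_s: 50.1
tool_pos: [0.5062, -0.3882, 0.2287]
tool_rot: [179.9, 0.1, 101.3]
force: [-0.7, -0.4, -1.1]
grip_width: 0.0153
grasp_force: 35.0
```

Run:
```python
from h import *
import pickle
st()
c=env.read_camera('scene');d=env.read_camera('side');w=env.read_camera('wrist');pickle.dump((c,d,w),open('w13.pkl','wb'))
cv2.imwrite('pics/w13.png',np.vstack([np.hstack([crop(c,150,155,65,50,6),crop(d,225,250,68,50,6)[:,:410]]),cv2.resize(crop(w,180,60,200,75,4),(800,300))]))
T=pose();tip=(T@[.0875,0,.1755,1])[:3];print('tip est',tip,proj(c,tip),proj(d,tip),proj(w,tip))
ey=np.array([.4825,-.2726,.05]);print('eyelet proj',proj(c,ey),proj(d,ey),proj(w,ey))
```

```text
{'time_s': np.float64(50.1), 'tool_pos': array([ 0.5062, -0.3882,  0.2287]), 'tool_rot': array([179.9305,   0.1246, 101.268 ]), 'force': array([-0.7031, -0.3568, -1.054 ]), 'grip_width': np.float64(0.0153), 'grasp_force': np.float64(34.9982)}Traceback (most recent call last):
  File "<stdin>", line 5, in <module>
    return _nx.concatenate(arrs, 0, dtype=dtype, casting=casting)
           ~~~~~~~~~~~~~~~^^^^^^^^^^^^^^^^^^^^^^^^^^^^^^^^^^^^^^^
ValueError: all the input array dimensions except for the concatenation axis must match exactly, but along dimension 1, the array at index 0 has size 798 and the array at index 1 has size 800
```

Run:
```python
from h import *
import pickle
c,d,w=pickle.load(open('w13.pkl','rb'))
T=pose();tip=(T@[.0875,0,.1765,1])[:3];print('tip est',tip,proj(c,tip),proj(d,tip),proj(w,tip))
ey=np.array([.4825,-.2726,.05]);print('eyelet proj',proj(c,ey),proj(d,ey),proj(w,ey))
a=np.zeros((600,800,3),np.uint8)
a[:300,:390]=crop(c,150,155,65,50,6);a[:300,390:]=cv2.resize(crop(d,228,255,41,30,10),(410,300));a[300:]=crop(w,180,60,200,75,4)
cv2.imwrite('pics/w13.png',a)
```

```text
tip est [ 0.4889 -0.3028  0.0515] [[164.5762 181.3735]] [[266.2819 300.0527]] [[277.9013  89.3706]]
eyelet proj [[176.2999 182.634 ]] [[261.4146 291.5266]] [[276.8925  17.1978]]
```

Run:
```python
from h import *
import pickle
c,d,w=pickle.load(open('w13.pkl','rb'))
d0=pickle.load(open('w10.pkl','rb'))[1]
a=np.zeros((600,800,3),np.uint8)
a[:300,:390]=crop(c,150,155,65,50,6)
a[:300,400:]=crop(d,240,270,50,37,8)[:300,:400] if 0 else cv2.resize(crop(d,240,270,50,38,8),(400,300))
a[300:,:400]=cv2.resize(crop(w,205,0,133,100,3),(400,300)); a[300:,400:]=cv2.resize(crop(d0,240,270,50,38,8),(400,300))
cv2.imwrite('pics/w13.png',a)
```

```text
(no output)
```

View pics/w13.png

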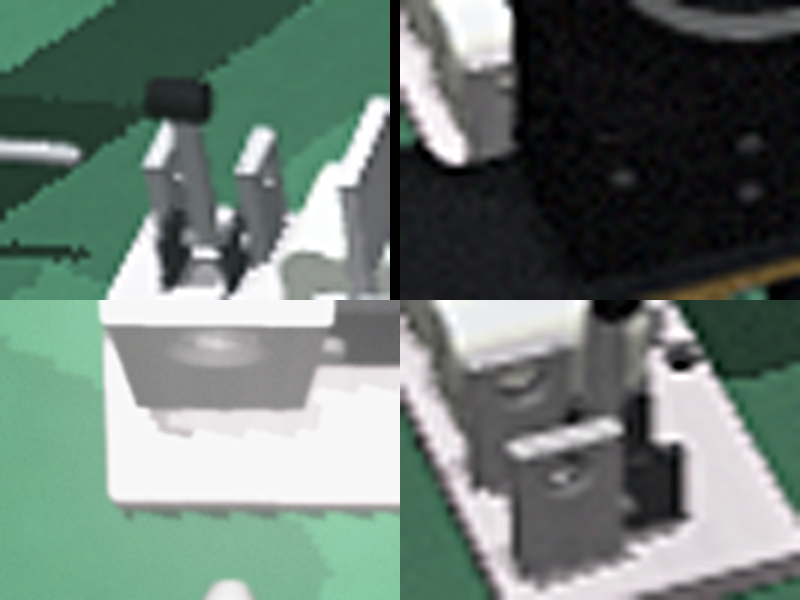

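Run:
```python
from h import *
import pickle
c,d,w=pickle.load(open('w13.pkl','rb'))
T=pose();a=np.radians(11.2);x=np.array([np.cos(a),np.sin(a),0]);y=np.array([-x[1],x[0],0]);ey=np.array([.4825,-.2726,.05])
print('tri hole side/wrist',tri(d,(260.5,291.8),w,(277.8,16)))
print('pred outer inner-face, inner outer-face (scene)',proj(c,ey+.008*y),proj(c,ey+.048*y),'seen (179.6,184.3),(194.9,184.9)')
print('tri tip scene/wrist',tri(c,(162.9,180.1),w,(282.1,94)))
hsv=cv2.cvtColor(w['image'],cv2.COLOR_BGR2HSV)
for r in range(96,215,10):
    k=np.nonzero(hsv[r,255:310,1]<60)[0]; 
    if len(k): print(r,k.min()+255,k.max()+255, 'lat mm',1e3*((np.array([ (k.min()+k.max())/2+255,r])[0]-280.83)/306.8), 'tool', (T[:3,:3].T@(onz(w,((k.min()+k.max())/2+255,r),.055)-T[:3,3])).round(4))
R=T[:3,:3]
o,dv=und(w,(277.8,16));s=((ey-o)@y)/(dv@y);q=o+s*dv;print('hole by wrist ray at y plane',q, 'tool frame',R.T@(q-T[:3,3]))
```

```text
tri hole side/wrist (array([ 0.4816, -0.271 ,  0.0476]), np.float64(0.002087956705883348))
pred outer inner-face, inner outer-face (scene) [[179.3053 182.8685]] [[194.3859 184.0437]] seen (179.6,184.3),(194.9,184.9)
tri tip scene/wrist (array([ 0.4914, -0.305 ,  0.0568]), np.float64(0.00023909161989081685))
96 274 288 lat mm 0.5541069100391653 tool [0.0842 0.0015 0.173 ]
106 271 290 lat mm -1.075619295958227 tool [0.0798 0.0012 0.173 ]
116 271 291 lat mm 0.5541069100391653 tool [0.0753 0.0015 0.173 ]
126 271 291 lat mm 0.5541069100391653 tool [0.0707 0.0015 0.173 ]
136 272 291 lat mm 2.1838331160365576 tool [0.066  0.0017 0.173 ]
146 272 291 lat mm 2.1838331160365576 tool [0.0612 0.0017 0.173 ]
156 272 291 lat mm 2.1838331160365576 tool [0.0564 0.0017 0.173 ]
166 272 291 lat mm 2.1838331160365576 tool [0.0514 0.0017 0.173 ]
176 272 290 lat mm 0.5541069100391653 tool [0.0464 0.0015 0.173 ]
186 272 290 lat mm 0.5541069100391653 tool [0.0413 0.0015 0.173 ]
196 271 290 lat mm -1.075619295958227 tool [0.0361 0.0012 0.173 ]
206 265 296 lat mm -1.075619295958227 tool [0.0308 0.0012 0.173 ]
hole by wrist ray at y plane [ 0.4829 -0.2725  0.0516] tool frame [0.1184 0.     0.1763]
```

Run:
```python
from h import *
import pickle
c,d,w=pickle.load(open('w13.pkl','rb'));st()
c=env.read_camera('scene')
g=c['image'].astype(int);s=(g.max(2)-g.min(2))
T=pose()
for k in range(140,166,2):
    col=g[170:192,k].min(1); m=col-np.median(col); wgt=np.clip(col-110,0,None); print(k,col[4:16].tolist(),'cen',(wgt*np.arange(170,192)).sum()/max(1,wgt.sum()))
for tx in (.03,.05,.07,.0875): print(tx,proj(c,(T@[tx,.0,.1765,1])[:3]), proj(c,(T@[tx,.0015,.1765,1])[:3]))
```

```text
{'time_s': np.float64(50.25), 'tool_pos': array([ 0.5058, -0.3884,  0.2281]), 'tool_rot': array([179.9727,   0.0889, 101.2536]), 'force': array([-0.0788,  0.4569, -1.2063]), 'grip_width': np.float64(0.0154), 'grasp_force': np.float64(34.9981)}
140 [43, 70, 97, 98, 115, 118, 101, 102, 96, 55, 32, 34] cen 178.6153846153846
142 [45, 65, 90, 87, 119, 139, 87, 71, 77, 53, 33, 34] cen 178.76315789473685
144 [45, 41, 25, 77, 183, 196, 125, 49, 31, 34, 35, 34] cen 178.66666666666666
146 [35, 34, 32, 84, 186, 207, 139, 65, 31, 34, 35, 35] cen 178.76732673267327
148 [34, 33, 31, 53, 145, 213, 155, 93, 29, 34, 35, 36] cen 179.05464480874318
150 [34, 34, 33, 35, 117, 221, 167, 92, 28, 35, 36, 36] cen 179.28571428571428
152 [35, 35, 34, 34, 117, 228, 175, 95, 34, 34, 35, 36] cen 179.30526315789473
154 [35, 35, 34, 27, 102, 228, 185, 105, 37, 34, 35, 36] cen 179.38860103626942
156 [37, 35, 34, 28, 112, 245, 194, 116, 48, 34, 37, 35] cen 179.41409691629957
158 [36, 36, 35, 31, 73, 182, 203, 135, 65, 31, 34, 41] cen 179.75263157894736
160 [35, 36, 36, 33, 73, 184, 214, 149, 68, 37, 71, 72] cen 179.83870967741936
162 [37, 36, 36, 35, 39, 111, 215, 152, 82, 66, 70, 69] cen 180.27702702702703
164 [37, 37, 35, 36, 36, 35, 41, 45, 69, 70, 69, 69] cen 0.0
0.03 [[143.1928 179.7212]] [[142.9794 180.0649]]
0.05 [[150.6331 180.3072]] [[150.4267 180.652 ]]
0.07 [[158.0924 180.8941]] [[157.8931 181.2401]]
0.0875 [[164.6355 181.4084]] [[164.4424 181.7554]]
```

>>> send_rows --xyz '[[0,-0.0014,0.002],[0.01,0,0],[0.01,0,0],[0.008,0,0],[0,0,0],[0,0,0]]' --rotation '[[0,0,0],[0,0,0],[0,0,0],[0,0,0],[0,0,0],[0,0,0]]' --jaw '[0,0,0,0,0,0]'

```text
time_s: 50.9
tool_pos: [0.4987, -0.3607, 0.2251]
tool_rot: [-180.0, 0.0, 101.3]
force: [0.4, 0.2, -1.0]
grip_width: 0.0159
grasp_force: 35.0
```

Run:
```python
from h import *
import pickle
st();T=pose()
w=env.read_camera('wrist');c=env.read_camera('scene');pickle.dump((c,w),open('w14.pkl','wb'))
a=np.radians(11.2);x=np.array([np.cos(a),np.sin(a),0]);ey=np.array([.4825,-.2726,.05]);print('ey tool',T[:3,:3].T@(ey-T[:3,3]),proj(w,ey))
g=w['image'].astype(int)
for r in (60,70,75,80,85,90,96,104): print(r,g[r,250:315].min(1).tolist())
gs=c['image'].astype(int).min(2)
for k in range(154,182,2): print(k,gs[172:192,k].tolist())
```

```text
{'time_s': np.float64(50.9), 'tool_pos': array([ 0.4987, -0.3607,  0.2251]), 'tool_rot': array([-179.966 ,    0.0434,  101.3064]), 'force': array([ 0.3891,  0.2321, -1.047 ]), 'grip_width': np.float64(0.0159), 'grasp_force': np.float64(34.9983)}
ey tool [0.0897 0.0015 0.1751] [[281.5217  84.1092]]
60 [231, 230, 230, 230, 230, 230, 229, 230, 228, 228, 229, 227, 226, 226, 227, 226, 226, 225, 226, 227, 225, 226, 228, 227, 227, 227, 226, 226, 227, 226, 225, 226, 225, 224, 224, 224, 223, 224, 223, 225, 225, 225, 224, 226, 225, 226, 226, 227, 226, 227, 227, 226, 226, 226, 224, 224, 223, 220, 211, 207, 213, 214, 215, 213, 208]
70 [229, 229, 228, 227, 226, 226, 225, 225, 224, 223, 224, 225, 224, 225, 225, 226, 225, 227, 226, 226, 226, 226, 226, 226, 224, 225, 224, 225, 224, 224, 223, 224, 224, 225, 225, 224, 223, 223, 223, 222, 224, 223, 222, 221, 223, 224, 224, 225, 226, 225, 224, 223, 223, 224, 223, 225, 224, 223, 222, 220, 220, 220, 219, 221, 222]
75 [228, 227, 226, 225, 224, 224, 224, 224, 224, 225, 224, 226, 225, 227, 226, 226, 227, 226, 227, 226, 226, 225, 225, 225, 225, 224, 223, 224,
[... 2325 characters left out ...]
, 36, 31, 69, 183, 209, 139, 66, 33, 41, 70, 71, 71, 70, 68, 70]
168 [38, 35, 36, 37, 38, 36, 33, 68, 181, 216, 152, 68, 37, 69, 71, 69, 70, 69, 70, 70]
170 [37, 37, 36, 38, 37, 37, 34, 48, 133, 223, 165, 96, 63, 72, 72, 70, 70, 69, 69, 70]
172 [36, 37, 38, 38, 37, 38, 36, 36, 104, 222, 172, 96, 61, 70, 69, 70, 70, 69, 69, 69]
174 [30, 31, 31, 38, 35, 34, 30, 31, 90, 193, 183, 97, 97, 89, 83, 81, 75, 68, 92, 185]
176 [29, 25, 22, 34, 82, 163, 200, 209, 219, 221, 205, 98, 107, 108, 108, 106, 105, 107, 121, 130]
178 [30, 27, 32, 93, 164, 175, 169, 152, 108, 89, 89, 91, 86, 85, 87, 88, 88, 73, 65, 58]
180 [31, 26, 31, 69, 104, 102, 102, 102, 101, 100, 100, 101, 131, 105, 88, 85, 84, 85, 52, 52]
```

>>> send_rows --xyz '[[0.002,0,0],[0.002,0,0],[0.002,0,0],[0.002,0,0],[0,0,0]]' --rotation '[[0,0,0],[0,0,0],[0,0,0],[0,0,0],[0,0,0]]' --jaw '[0,0,0,0,0]'

```text
time_s: 51.5
tool_pos: [0.4971, -0.3527, 0.2249]
tool_rot: [-180.0, -0.0, 101.3]
force: [-0.2, -0.0, -1.1]
grip_width: 0.0158
grasp_force: 35.0
```

>>> send_rows --xyz '[[0.002,0,0],[0.002,0,0],[0,0,0]]' --rotation '[[0,0,0],[0,0,0],[0,0,0]]' --jaw '[0,0,0]'

```text
time_s: 51.8
tool_pos: [0.4963, -0.3489, 0.2249]
tool_rot: [-180.0, 0.0, 101.3]
force: [-0.7, -0.0, 0.0]
grip_width: 0.0156
grasp_force: 35.0
```

>>> send_rows --xyz '[[0.004,0,0],[0.004,0,0],[0.004,0,0],[0.004,0,0],[0.004,0,0],[0.004,0,0],[0,0,0]]' --rotation '[[0,0,0],[0,0,0],[0,0,0],[0,0,0],[0,0,0],[0,0,0],[0,0,0]]' --jaw '[0,0,0,0,0,0,0]'

```text
time_s: 52.5
tool_pos: [0.4916, -0.3249, 0.225]
tool_rot: [-180.0, -0.0, 101.3]
force: [0.3, 0.2, -0.9]
grip_width: 0.0154
grasp_force: 35.0
```

>>> send_rows --xyz '[[0.002,0,0],[0.002,0,0],[0.002,0,0],[0,0,0]]' --rotation '[[0,0,0],[0,0,0],[0,0,0],[0,0,0]]' --jaw '[0,0,0,0]'

```text
time_s: 52.9
tool_pos: [0.4904, -0.3195, 0.2249]
tool_rot: [-180.0, -0.0, 101.3]
force: [-0.5, 0.3, -0.3]
grip_width: 0.0157
grasp_force: 35.0
```

>>> send_rows --xyz '[[0.002,0,0],[0.002,0,0],[0.002,0,0],[0,0,0]]' --rotation '[[0,0,0],[0,0,0],[0,0,0],[0,0,0]]' --jaw '[0,0,0,0]'

```text
time_s: 53.3
tool_pos: [0.4893, -0.3135, 0.2249]
tool_rot: [-180.0, -0.0, 101.3]
force: [-0.4, -0.5, -1.1]
grip_width: 0.0158
grasp_force: 35.0
```

>>> send_rows --xyz '[[0.002,0,0],[0.002,0,0],[0.001,0,0],[0,0,0]]' --rotation '[[0,0,0],[0,0,0],[0,0,0],[0,0,0]]' --jaw '[0,0,0,0]'

```text
time_s: 53.7
tool_pos: [0.4883, -0.3088, 0.2249]
tool_rot: [-180.0, 0.0, 101.3]
force: [-0.6, 0.6, -1.6]
grip_width: 0.0154
grasp_force: 35.0
```

>>> send_rows --xyz '[[0.001,0,0],[0.001,0,0],[0.001,0,0],[0,0,0]]' --rotation '[[0,0,0],[0,0,0],[0,0,0],[0,0,0]]' --jaw '[0,0,0,0]'

```text
time_s: 54.1
tool_pos: [0.4877, -0.3059, 0.2249]
tool_rot: [-180.0, 0.0, 101.3]
force: [0.1, 0.2, -1.1]
grip_width: 0.016
grasp_force: 35.0
```

>>> send_rows --xyz '[[0.001,0,0],[0.001,0,0],[0,0,0]]' --rotation '[[0,0,0],[0,0,0],[0,0,0]]' --jaw '[0,0,0]'

```text
time_s: 54.4
tool_pos: [0.4873, -0.304, 0.2249]
tool_rot: [-180.0, 0.0, 101.3]
force: [-0.0, -0.4, -1.7]
grip_width: 0.0157
grasp_force: 35.0
```

>>> send_rows --xyz '[[0.001,0,0],[0.001,0,0],[0,0,0]]' --rotation '[[0,0,0],[0,0,0],[0,0,0]]' --jaw '[0,0,0]'

```text
time_s: 54.7
tool_pos: [0.4869, -0.3021, 0.225]
tool_rot: [-180.0, 0.0, 101.3]
force: [-0.3, 0.3, -0.1]
grip_width: 0.0158
grasp_force: 35.0
```

>>> send_rows --xyz '[[0.001,0,0],[0.001,0,0],[0,0,0]]' --rotation '[[0,0,0],[0,0,0],[0,0,0]]' --jaw '[0,0,0]'

```text
time_s: 55.0
tool_pos: [0.4866, -0.3016, 0.2251]
tool_rot: [180.0, 0.2, 101.2]
force: [1.6, -4.7, -2.7]
grip_width: 0.0158
grasp_force: 35.0
```

>>> send_rows --xyz '[[0.001,0,0],[0.001,0,0],[0,0,0]]' --rotation '[[0,0,0],[0,0,0],[0,0,0]]' --jaw '[0,0,0]'

```text
time_s: 55.3
tool_pos: [0.4863, -0.3011, 0.2253]
tool_rot: [179.9, 0.3, 101.2]
force: [3.9, -8.2, -5.5]
grip_width: 0.0155
grasp_force: 35.0
```

>>> send_rows --xyz '[[-0.002,0,0],[0,0,0],[0,0,0],[0,0,0],[0,0,0],[0,0,-0.02],[0,0,-0.03],[-0.02,0,-0.03],[-0.03,0,-0.03],[-0.03,0,-0.02],[0,0,0],[0,0,0],[0,0,0],[0,0,0]]' --rotation '[[0,0,0],[0,0,0],[0,0,0],[0,0,0],[0,0,0],[0,0,0],[0,0,0],[0,0,0],[0,0,0],[0,0,0],[0,0,0],[0,0,0],[0,0,0],[0,0,0]]' --jaw '[0,0.1,0.25,0.35,0.35,0.35,0.35,0.35,0.35,0.35,0.35,0.35,0.35,0.35]'

```text
time_s: 56.7
tool_pos: [0.5023, -0.377, 0.354]
tool_rot: [-179.9, -0.1, 101.4]
force: [-0.3, 0.2, -0.3]
grip_width: 0.0309
grasp_force: 0.0
```

Run:
```python
from h import *
import pickle
st();c=env.read_camera('scene');d=env.read_camera('side');w=env.read_camera('wrist');pickle.dump((c,d,w),open('w15.pkl','wb'))
gs=c['image'].astype(int).min(2)
a=np.radians(11.2);x=np.array([np.cos(a),np.sin(a),0]);y=np.array([-x[1],x[0],0]);ey=np.array([.4825,-.2726,.05])
for n,p in (('ear outer',ey),('handle end',ey-.06*y),('tip',ey+.055*y)): print(n,proj(c,p),proj(d,p))
for k in range(148,212,3): print(k,gs[170:194,k].tolist())
kn=[(s) for s in [0]]
m=(c['image'].max(2)<60).astype(np.uint8);n,l,s,ce=cv2.connectedComponentsWithStats(m[150:200,160:205]);print([(s[i].tolist(),(ce[i]+[160,150]).round(1)) for i in range(1,n) if s[i,4]>8])
def sv(im,x,y): return im['image'][y,x]
# wrist handle
hsv=cv2.cvtColor(w['image'],cv2.COLOR_BGR2HSV)
for X in(ey-.03*y+[0,0,.008],ey-.058*y+[0,0,.008],ey-.002*y+[0,0,.008]):
    print(proj(w,X))
# leftovers: plate edges flush: scene dark-knob etc.
```

```text
{'time_s': np.float64(56.7), 'tool_pos': array([ 0.5023, -0.377 ,  0.354 ]), 'tool_rot': array([-179.9019,   -0.0883,  101.3924]), 'force': array([-0.3334,  0.2382, -0.2881]), 'grip_width': np.float64(0.0309), 'grasp_force': np.float64(0.0)}
ear outer [[176.2999 182.634 ]] [[261.4146 291.5266]]
handle end [[153.8679 180.881 ]] [[270.725  309.4358]]
tip [[197.0346 184.2498]] [[253.5126 276.2877]]
148 [82, 74, 42, 43, 44, 46, 46, 44, 45, 45, 47, 46, 46, 45, 46, 46, 46, 45, 46, 44, 34, 35, 35, 35]
151 [76, 43, 45, 44, 46, 44, 45, 45, 45, 47, 44, 32, 33, 34, 38, 44, 35, 35, 35, 35, 36, 36, 33, 37]
154 [45, 46, 46, 45, 46, 46, 44, 42, 53, 132, 222, 213, 182, 99, 102, 96, 57, 33, 35, 36, 42, 72, 69, 68]
157 [44, 34, 38, 45, 35, 35, 34, 33, 57, 113, 105, 167, 179, 92, 64, 66, 53, 34, 33, 40, 70, 69, 68, 66]
160 [36, 35, 36, 37, 35, 38, 46, 32, 58, 125, 145, 204, 174, 92, 93, 62, 44, 38, 72, 68, 68, 68, 68, 70]
163 [36, 37, 35, 37, 37, 36, 35, 29, 104, 238, 206, 208, 178, 93, 100, 100, 103, 65, 69, 70, 69, 67, 70, 70]
166 [37, 36, 36, 36, 36, 35, 35, 29, 100, 237, 205, 211, 211, 96, 101, 100
[... 1234 characters left out ...]
71, 71, 70, 70, 70, 73, 73, 73, 71, 72, 71, 68, 64, 88, 171, 235, 247, 255, 254, 253, 252, 251, 251]
205 [70, 70, 70, 70, 70, 72, 73, 72, 71, 69, 67, 85, 207, 255, 254, 253, 242, 251, 251, 255, 255, 254, 254, 253]
208 [70, 70, 70, 69, 69, 66, 61, 63, 109, 196, 241, 250, 252, 253, 255, 250, 108, 124, 132, 129, 130, 127, 125, 124]
211 [70, 115, 196, 234, 249, 255, 254, 255, 244, 225, 211, 101, 80, 96, 93, 96, 102, 103, 103, 103, 103, 103, 103, 103]
[([0, 18, 26, 10, 111], array([175.9, 172.7])), ([17, 40, 4, 10, 29], array([178.7, 195.1])), ([27, 42, 4, 8, 20], array([188.6, 196.6])), ([0, 45, 12, 4, 26], array([165.5, 196. ]))]
[[281.3512 117.1869]]
[[281.2631 150.1027]]
[[281.4445  82.3581]]
```

```bash
python3 -c "
from cell import env
print(env.sign_off())"
```

```text
the job is handed in; nothing more can be done
None
```

I put all three plates that were on the easel in slots 1 to 3, clamped them with the lever upright, pushed the pin through both ears until its handle met the ear, and handed the job in at about 57 s. No verdict came back.

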